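Lay a set-meal tray: bowls, lid, shaker and spoon in their hollows

TASK

Lay this tray for a diner who sits on the robot's side: small bowl in the left hollow, large bowl in the right one with the white lid seated flat on top of it, the salt shaker upright in the round hollow behind and between the bowls, and the small spoon lying in the long trough in front of them, either way round. Everything must sit down in its hollow, bowls and shaker upright.

Things in the scene. Friction and masses are not known exactly. Their poses are not given: they have to be found in the camera images.
- large_bowl_mid (a point): Large round steel bowl, 112 mm across the rim, 45 mm high, standing open side up on a foot 72 mm across; thin wall, 3 to 4 mm, leaning out 17 degrees (outer radius 48 mm at half height, 56 mm at the rim; inner 51 mm at the rim). Point: on its axis, half-way up (22.5 mm above its foot). z up its axis. Take it by pinching the rim from above.
- small_bowl_mid (a point): Small round steel bowl of the same form, 100 mm across the rim, 42 mm high, standing open side up on a foot 64 mm across; thin wall, 3 to 4 mm, leaning out 17 degrees (outer radius 43 mm at half height, 50 mm at the rim; inner 46 mm at the rim). Point: on its axis, half-way up (21 mm above its foot). z up its axis. Take it by pinching the rim from above.
- lid_knob (a point): White plastic lid for the large bowl, a disc 121 mm across lying knob up: plug 82 mm across and 6 mm deep below, flange, then a round upright knob 23 to 27 mm thick whose sides rise from 14 to 48 mm above the plug's underside. Point: on the axis, in the knob, 34 mm above the plug's underside, so 28 mm above the flange's underside, which rests on the bowl's rim when seated. z up its axis.
- shaker_mid (a point): Salt shaker, round, 44 mm across below and 34 mm at the domed top, 90 mm high, standing upright (the taller ochre-capped jar near by is not it). Point: on its axis, half-way up (45 mm). z up its axis. Straight sides up to 66 mm.
- spoon_mid (a point): Small steel spoon lying flat, 199 mm long, bowl end 40 mm wide, 18 mm high overall (a longer serving spoon lies near by: not it). Point: middle of its length, 9 mm above its underside. x axis along its length towards the bowl end, z up. It rests on both ends and arches between: at this point the handle is a thin strip 9 mm wide, from 12 to 16 mm above the table; widest (19 mm) at the handle end.
- left_hollow (a point): Left round hollow of the sand-coloured plastic meal tray (270 mm deep front to back, 350 mm wide, fixed on the table, left and right as seen from the robot): 86 mm across, 7 mm deep, edge slightly chamfered. Origin: centre of its flat floor, 7 mm above the table top and 7 mm below the tray's deck (deck 14 mm, tray's outer rim 20 mm high). Its x axis points to the tray's back edge (away from the robot), y to the tray's left, z up.
- right_hollow (a point): Right round hollow of the tray, the same size: 86 mm across, 7 mm deep; centre 170 mm from that of the left one. Origin: centre of its flat floor, 7 mm above the table top and 7 mm below the tray's deck (deck 14 mm, tray's outer rim 20 mm high). Its x axis points to the tray's back edge (away from the robot), y to the tray's left, z up.
- back_hollow (a point): Small round hollow behind and midway between the two others: 60 mm across, 7 mm deep. Origin: centre of its flat floor, 7 mm above the table top and 7 mm below the tray's deck (deck 14 mm, tray's outer rim 20 mm high). Its x axis points to the tray's back edge (away from the robot), y to the tray's left, z up.
- front_trough (a point): Long straight trough along the tray's front (robot side) edge: 222 mm long (along its y axis), 62 mm wide, 7 mm deep, corners rounded. Origin: centre of its flat floor, 7 mm above the table top and 7 mm below the tray's deck (deck 14 mm, tray's outer rim 20 mm high). Its x axis points to the tray's back edge (away from the robot), y to the tray's left, z up.
Mind the look-alikes: they are no part of the job. What is shaped like the part that bears shaker_mid but purple or yellow is not meant.

How it is judged:
By the outcome, as a careful person would: the job done as asked, in the order asked, and still so for the second after the job is handed in, with the robot touching nothing.
It also fails if it takes over 134 s, if anything falls off the work surface, if the arm or the gripper's body presses on something with over 40 N, if the wrist force passes 120 N, or if a joint passes its speed limit or range.

ROBOT

A 6-joint arm with a two-finger parallel gripper is mounted at the origin on a cart in front of the work surface, level with it; the furniture and walls round the work are solid. World frame = base frame: x ahead of the robot, y to its left, z up, the work surface at z = 0. Lengths are in mm, angles in rad, forces in N, time in s.
With the tool pointing down it reaches from about 350 to 875 mm from the base axis. Payload 4.2 kg.
Tool frame: the origin (TCP) lies on the centre line of the jaws, within the pads' length; the fingertips stand 14 mm ahead of it and the grasp point (between the pads) lies 5 mm behind it (tcp_to_tips is the distance from the TCP to the fingertips, in mm); z points along the fingers, y is the direction in which the jaws open and shut (so a half turn about z gives the same grasp; the last joint's range is limited). The gripper opens to 85 mm and grips with 20 to 120 N. Pads are 22 mm wide; open, the fingers measure 114 mm over their backs; the gripper's body (76 mm by 85 mm) begins 54 mm behind the grasp point. The pads swing forward as they close: fully open they stand 13 mm farther back than shut.
Start: joints at [-0.936, 0.385, 0.008, 0, -1.194, -0.259], TCP at [229.399, -581.356, 245.312] pointing down, gripper open.
Joint ranges: [-3.14, 3.14], [-1.21, 2.06], [-1.07, 1.41], [-3.16, 2.05], [-2.99, -0.16], [-3.1, 3.1]. Speed limits (rad/s): [2.79, 2.79, 3.14, 3.14, 3.14, 3.14].

INTERFACE

Orientations are given as a unit quaternion [x, y, z, w].
In Python, from bench import read_state, get_image, job_done, tcp_to_tips gives the robot as it stands. The module is installed in compiled form; this text tells all that it offers.
- The arm moves only by the tool play_rows, never from a script. Its argument "targets" is a list of rows, each an object of numbers: "gripper": the gripper's target within -1 to 1 (shut at 1, half-way at 0, fully open at -1); "tx", "ty", "tz": the shift along the tool's x, y, z scaled (see below); "spin": the turn about the tool's z scaled (see below). A call has 1 to 12 rows; each row is the pose to reach, as a shift and turn from the pose commanded when the call began, along the tool's axes at that moment; what a row does not reach only later rows make up. The controller multiplies each number of a shift by 0.25 m and each number of a turn by pi/4 rad. A row lasts 1/8 s, in which the tool goes at most 62.5 mm and 10.7 degrees, less where a joint would pass 70% of its speed; a pose out of reach is approached as far as the arm can. A call with a number of a shift or a turn outside -1 to 1 is refused whole. A call with a gripper value outside its range is refused whole. The fingers move at their own pace and stop on an object; the grip force is fixed at half the most. Time passes only in rows, so rows that repeat a pose let the fingers close. It gives the time, the measured TCP pose, the force and the opening at its end, in the units of the state.
- read_state(): the state, without advancing time (a new reading comes with each control period).
- get_image(name): name is "scene" or "top"; returns a dict with "frame" (400x640x3 uint8, red, green, blue), "depth" (400x640 float32, mm along the optical axis (not along the pixel's ray), 0 where there is no reading), "mtx" (3x3 intrinsics, pixels), "world_to_cam" (4x4, takes a point from world to camera coordinates). Camera axes: x right, y up, looking along -z (the intrinsics and any distortion apply to the point x, -y, -z); pixel columns grow to the right and rows downward; lengths in mm; the calibration is good to about 2 mm. A picture is of the moment at which its call begins.
- job_done(): hands the job in, once; it reports no verdict.
The state is a dict: "clock": time; "joints": joint angles; "joint_vel": joint speeds; "joint_efforts": joint torques, N m; "position": TCP position; "ee_rot": TCP orientation; "contact_force": force on the tool from outside, world axes, zero at the start; "wrist_torque": the same for the moment, N m; "gripper_width": finger opening in mm.
Only numpy, scipy, OpenCV 4.12 (cv2) and the standard library are available. Lean on these libraries where they do the work, as an engineer would, in place of code of your own. Each camera call takes 0.05 s, during which the arm holds its last target.

## Working session

There is one attempt and no reset: what is moved stays moved. The work goes in short steps, Python scripts to look and compute and a tool call to move; the robot and the scene stay as the last step left them, time stands still between calls to the robot, and variables do not carry over. Pictures are saved under pics/ and viewed, and the job is handed in when it is done.

Besides the shell and the picture viewer there is one more tool, called after "Call:" in YAML: its name, and indented under it one key for each argument. play_rows: Moves the arm, as the interface text tells. Its arguments: {"type":"object","properties":{"targets":{"type":"array","items":{"type":"object","properties":{"gripper":{"type":"number"},"tx":{"type":"number","minimum":-1,"maximum":1},"ty":{"type":"number","minimum":-1,"maximum":1},"tz":{"type":"number","minimum":-1,"maximum":1},"spin":{"type":"number","minimum":-1,"maximum":1}}}}},"required":["targets"]}

```bash
mkdir -p pics; python3 - <<'E'
from bench import *
import cv2,numpy as np
s=read_state();print(s, tcp_to_tips)
for n in("scene","top"):
    d=get_image(n);cv2.imwrite(f"pics/{n}0.png",d["frame"][:,:,::-1]);np.savez(f"{n}0.npz",**d)
    print(n,d["mtx"],d["world_to_cam"].round(4).tolist())
E
```

```text
{'clock': 0.0, 'joints': array([-9.36394129e-01,  3.85560240e-01,  6.61892096e-03, -5.16752441e-04,
       -1.19403911e+00, -2.58576337e-01]), 'joint_vel': array([0.00076206, 0.00033954, 0.00083805, 0.00064362, 0.00113705,
       0.0006658 ]), 'joint_efforts': array([ 6.40373855e-04, -3.92287588e+01,  1.88405997e+01,  4.18629169e+00,
       -4.65817851e-03,  1.05122029e-05]), 'position': array([ 229.19714811, -580.84575887,  244.21401645]), 'ee_rot': array([-1.86715214e-01,  9.82413446e-01,  1.08869285e-03, -2.54941167e-04]), 'contact_force': array([-0.40177528,  0.50694876, -0.25433161]), 'wrist_torque': array([ 0.01916884, -0.02457529,  0.00803768]), 'gripper_width': 85.34296685111269} 14.0
scene [[412.86719952   0.         319.06861797]
 [  0.         412.86719952 202.13108675]
 [  0.           0.           1.        ]] [[0.8246, -0.5651, -0.0269, -393.1847], [0.2956, 0.3899, 0.8721, -178.2584], [-0.4823, -0.7271, 0.4885, -989.0701], [0.0, 0.0, 0.0, 1.0]]
top [[365.73553      0.         322.78124973]
 [  0.         365.73553    202.16050213]
 [  0.           0.           1.        ]] [[0.0024, -0.9999, -0.0157, -1.8026], [0.9916, 0.0004, 0.1291, -468.3769], [-0.1291, -0.0158, 0.9915, -1104.5754], [0.0, 0.0, 0.0, 1.0]]
```

View pics/scene0.png

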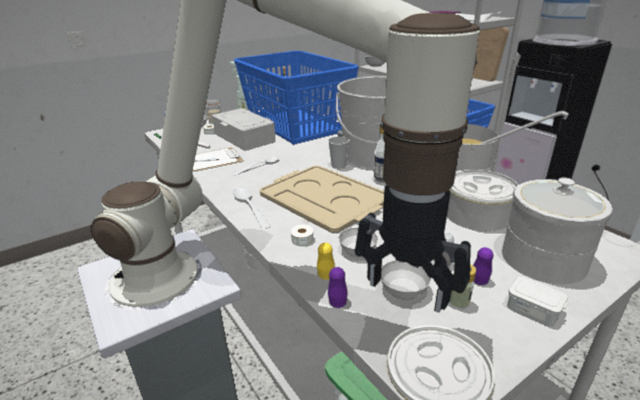

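View pics/top0.png

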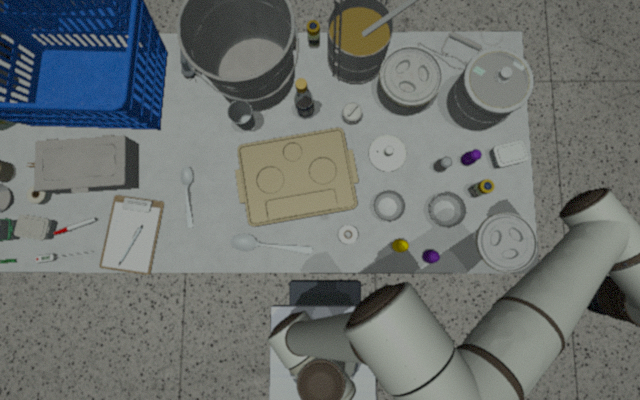

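```bash
python3 - <<'E'
import cv2
a=cv2.imread("pics/top0.png");b=cv2.imread("pics/scene0.png")
cv2.imwrite("pics/c1.png",cv2.resize(a[100:270,330:530],None,fx=4,fy=3.5,interpolation=2)[:600])
cv2.imwrite("pics/c2.png",cv2.resize(a[110:265,160:360],None,fx=4,fy=3.8,interpolation=2)[:600])
cv2.imwrite("pics/c3.png",cv2.resize(b[140:320,300:500],None,fx=4,fy=3.3,interpolation=2)[:600])
E
```

```text
(no output)
```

View pics/c1.png

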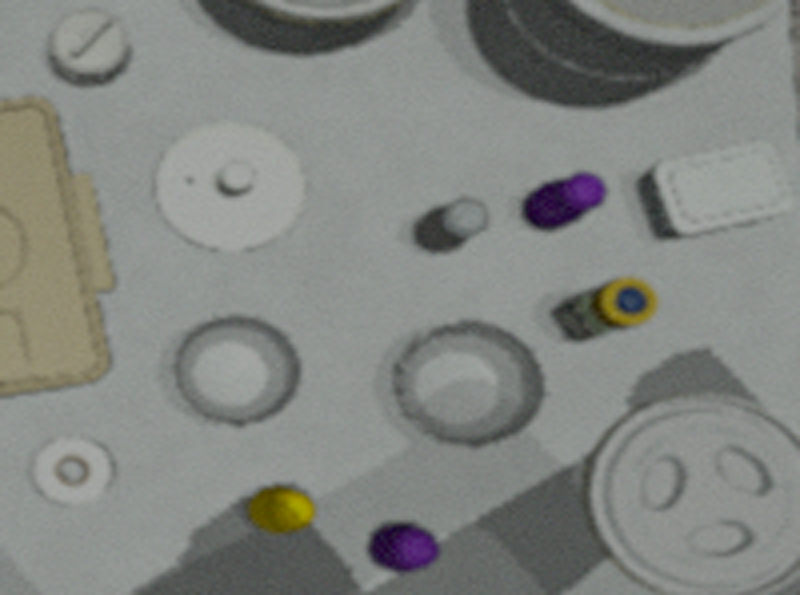

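View pics/c2.png

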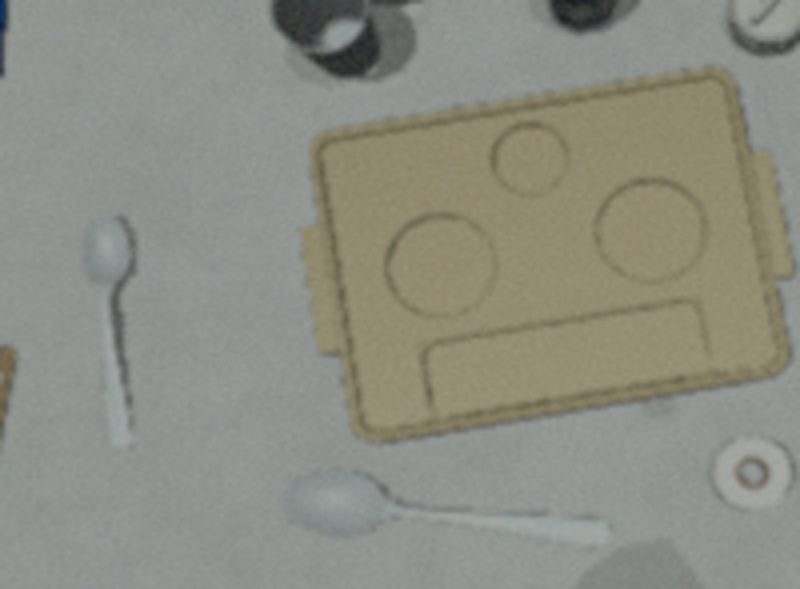

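View pics/c3.png

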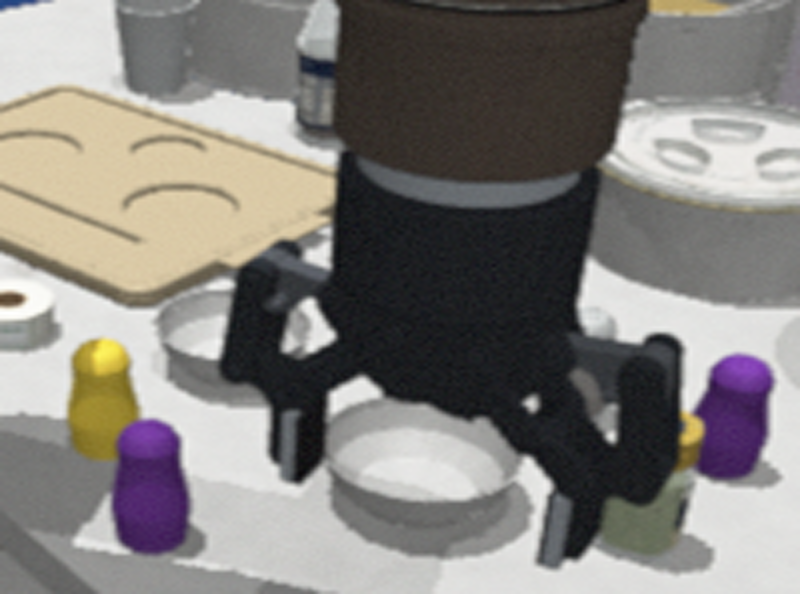

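```bash
cat > h.py <<'E'
import numpy as np,cv2
from bench import *
def cloud(d):
    K=d["mtx"];D=d["depth"].astype(float);h,w=D.shape
    u,v=np.meshgrid(np.arange(w),np.arange(h))
    x=(u-K[0,2])/K[0,0]*D;y=(v-K[1,2])/K[1,1]*D
    P=np.stack([x,-y,-D],-1)
    M=d["world_to_cam"];return (P-M[:3,3])@M[:3,:3]
def proj(d,p):
    M=d["world_to_cam"];q=M[:3,:3]@np.array(p,float)+M[:3,3]
    K=d["mtx"];return K[0,0]*q[0]/-q[2]+K[0,2],K[1,1]*(-q[1])/-q[2]+K[1,2]
def ray(d,u,v,z):
    K=d["mtx"];M=d["world_to_cam"];R=M[:3,:3]
    c=-R.T@M[:3,3];r=R.T@np.array([(u-K[0,2])/K[0,0],-(v-K[1,2])/K[1,1],-1])
    return c+r*(z-c[2])/r[2]
def load(n): return dict(np.load(n))
def snap(n,f):
    d=get_image(n);cv2.imwrite(f"pics/{f}.png",d["frame"][:,:,::-1]);np.savez(f+".npz",**d);return d
E
python3 - <<'E'
from h import *
for n in("top0","scene0"):
    d=load(n+".npz");P=cloud(d)
    z=P[...,2]
    print(n,(d["depth"]==0).mean())
    if n=="top0":
        for nm,(u,v) in dict(small=(389,206),large=(446,209),lid=(388,153),knob=(388,152),shak=(446,161),spoonb=(188,175),spoonm=(189,200),table=(220,250),tray=(300,185),hole=(270,180),trough=(300,205)).items():
            print(nm,P[v-1:v+2,u-1:u+2].reshape(-1,3).mean(0).round(1))
        H=np.clip((z+20)*2,0,255).astype(np.uint8)
        cv2.imwrite("pics/hm.png",cv2.resize(H[90:270,160:540],None,fx=2.1,fy=2.1,interpolation=0))
    t=(np.abs(z)<30)&(P[...,0]>300)&(P[...,0]<500)
    print(np.median(z[t]))
E
```

```text
top0 0.00402734375
small [ 459.6 -210.1    4.5]
large [ 450.1 -388.9    4.7]
lid [ 620.4 -203.6   46. ]
knob [ 623.3 -203.5   47.1]
shak [ 554.6 -328.6  207.7]
spoonb [560.  434.3   3.9]
spoonm [479.  428.2   0.9]
table [320.4 323.3  -2.8]
tray [525.5  71.5  13.3]
hole [543.  168.4   6.4]
trough [462.3  71.4   6.8]
1.423163568468624
scene0 0.00390625
0.14404256922112452
```

View pics/hm.png

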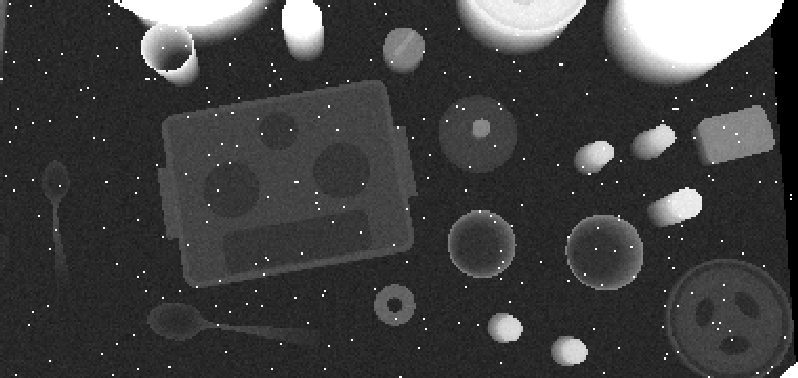

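```bash
cat >> h.py <<'E'
from scipy.ndimage import median_filter
from scipy.optimize import least_squares
def circ(p):
    f=lambda c:np.hypot(p[:,0]-c[0],p[:,1]-c[1])-c[2]
    r=least_squares(f,[*p.mean(0),50],loss="soft_l1",f_scale=1.5);return r.x
E
python3 - <<'E'
from h import *
d=load("top0.npz");d["depth"]=median_filter(d["depth"],3);P=cloud(d);z=P[...,2]
s=load("scene0.npz");s["depth"]=median_filter(s["depth"],3);S=cloud(s)
def box(P,x0,x1,y0,y1,z0,z1):
    m=(P[...,0]>x0)&(P[...,0]<x1)&(P[...,1]>y0)&(P[...,1]<y1)&(P[...,2]>z0)&(P[...,2]<z1);return P[m]
for Q,n in((d,"top"),(s,"scene")):
    Q_=cloud(Q);t=box(Q_,350,700,-500,420,-6,2.5)
    A=np.c_[t[:,:2],np.ones(len(t))];print(n,"table plane",np.linalg.lstsq(A,t[:,2],rcond=None)[0])
# bowls
for n,c,h in(("small",(462,-211),42),("large",(450,-389),45)):
    for Q,q in((P,"top"),(S,"scene")):
        t=box(Q,c[0]-75,c[0]+75,c[1]-75,c[1]+75,h-6,h+8)
        print(n,q,len(t),circ(t[:,:2]).round(1),t[:,2].mean().round(1),np.percentile(box(Q,c[0]-75,c[0]+75,c[1]-75,c[1]+75,20,90)[:,2],[50,90,98]) )
t=box(P,540,710,-280,-120,8,30);print("lid top",t.mean(0),t[:,:2].max(0),t[:,:2].min(0))
t=box(P,540,710,-280,-120,38,60);print("knob top",t.mean(0),(t.max(0)-t.min(0)))
t=box(S,540,710,-280,-120,8,60);print("lid scene",len(t), t.mean(0) if len(t) else 0)
for q,Q in(("top",P),("sc",S)):
    t=box(Q,500,640,-400,-300,75,100);print("shaker",q,len(t),t.mean(0) if len(t) else 0,t.min(0) if len(t) else 0,t.max(0) if len(t) else 0)
E
```

```text
top table plane [ 1.47233603e-04 -3.70211506e-05 -1.24151133e-01]
scene table plane [-0.00141178 -0.00126506 -0.86356773]
small top 17 [ 457.5 -205.2   46.6] 37.5 [28.21272928 34.67627749 38.07841313]
small scene 65 [ 456.6 -205.8   48.7] 38.0 [30.90632843 38.03720004 39.34169781]
large top 52 [ 471.5 -435.6   40.1] 42.8 [32.19613972 56.43449763 83.81986653]
large scene 127 [ 443.9 -383.1   54.2] 41.0 [30.55905701 40.64023982 42.49333045]
lid top [ 628.87094249 -205.60632159   12.44579578] [ 690.19831458 -148.54415128] [ 571.27387509 -264.65491754]
knob top [ 628.99544932 -205.29921443   46.1375215 ] [22.48741989 22.2293739   8.77497362]
lid scene 0 0
shaker top 105 [ 582.36436014 -367.97374241   84.32460415] [ 567.81480251 -386.44645976   75.66811055] [ 599.38390548 -353.66129835   90.85056792]
shaker sc 71 [ 583.12564145 -380.35270151   83.84070498] [ 571.38480433 -390.29051819   75.33277166] [ 597.2287345  -363.40626888   89.32961964]
```

```bash
python3 - <<'E'
from h import *
d=load("top0.npz");d["depth"]=median_filter(d["depth"],3);P=cloud(d);z=P[...,2]
def near(x,y,r): return np.hypot(P[...,0]-x,P[...,1]-y)<r
def cont(m):
    m=cv2.morphologyEx(m.astype(np.uint8),cv2.MORPH_CLOSE,np.ones((3,3)))
    c=max(cv2.findContours(m,cv2.RETR_EXTERNAL,cv2.CHAIN_APPROX_NONE)[0],key=cv2.contourArea);return c[:,0].astype(float)
def rp(c,h): return np.array([ray(d,u,v,h)[:2] for u,v in c])
for n,c,h in(("small",(458,-206),42),("large",(444,-384),45)):
    print(n,circ(rp(cont(near(*c,72)&(z>10)),h)).round(1))
c=cont(near(629,-205,80)&(z>7));print("lid",circ(rp(c,12)).round(1))
c=cont(near(629,-205,80)&(z>35));print("knob",circ(rp(c,48)).round(1))
c=cont(near(583,-370,60)&(z>78));print("shaker ztop",circ(rp(c,84)).round(1))
# tray: point classification
deck=(z>10.5)&(z<30);
for n,g,r in(("L",(543,168),60),("R",(575,0),60),("B",(620,80),45)):
    m=near(*g,r)&(z<10.3)
    x=P[m][:,:2];print(n,len(x),x.mean(0).round(1))
    c=cont(m);print(circ(rp(c,14)).round(1))
m=(P[...,0]>400)&(P[...,0]<520)&(P[...,1]>-50)&(P[...,1]<200)&(z<10.3)&(z>4)
m=cv2.morphologyEx(m.astype(np.uint8),cv2.MORPH_OPEN,np.ones((3,3)))
print("trough",cv2.minAreaRect(rp(cont(m),14).astype(np.float32)))
tm=(P[...,0]>380)&(P[...,0]<720)&(P[...,1]>-130)&(P[...,1]<260)&(z>9)&(z<28)
print("tray",cv2.minAreaRect(rp(cont(cv2.morphologyEx(tm.astype(np.uint8),cv2.MORPH_OPEN,np.ones((3,3)))),18).astype(np.float32)))
m=(P[...,0]>380)&(P[...,0]<640)&(P[...,1]>385)&(P[...,1]<480)&(z>4)
c=rp(cont(m),5);print("spoon",cv2.minAreaRect(c.astype(np.float32)),c.min(0),c.max(0))
s=load("scene0.npz");s["depth"]=median_filter(s["depth"],3);S=cloud(s)
for n,Q in(("top",P),("sc",S)):
    k=(Q[...,0]>380)&(Q[...,0]<640)&(Q[...,1]>385)&(Q[...,1]<480)&(Q[...,2]>4)&(Q[...,2]<30);t=Q[k]
    for x0 in range(420,600,20):
        w=t[(t[:,0]>=x0)&(t[:,0]<x0+20)]
        if len(w):print(n,x0,len(w),w.mean(0).round(1),np.ptp(w[:,1]).round(1),w[:,2].max().round(1))
E
```

```text
small [ 456.7 -202.8   48.3]
large [ 444.6 -379.8   54.5]
lid [ 629.8 -205.7   58.5]
knob [ 628.1 -204.7   12. ]
shaker ztop [ 582.9 -369.    15.1]
L 555 [544.4 169.6]
[543.2 168.4  41.2]
R 547 [573.3   1.8]
[572.2   1.6  41.1]
B 212 [633.7  96.7]
[632.   96.   25.3]
trough ((464.28961181640625, 68.7121810913086), (62.56379318237305, 223.11215209960938), 10.4042387008667)
tray ((553.4075927734375, 82.75472259521484), (270.4102478027344, 377.7469482421875), 10.196410179138184)
spoon ((503.299560546875, 437.4050598144531), (172.85873413085938, 38.85932159423828), 3.0416691303253174) [417.65251149 417.5101197 ] [589.43841354 460.21421483]
top 420 35 [430.3 426.4   6.4] 16.9 8.9
top 440 25 [450.3 427.8   9.9] 13.3 11.9
top 460 22 [469.4 431.2  12.8] 10.5 15.8
top 480 22 [489.5 433.2  15. ] 13.8 17.7
top 500 14 [511.6 434.8  15.5] 6.1 18.4
top 520 36 [531.5 439.5   9.4] 27.2 13.3
top 540 43 [551.1 440.9   5.3] 39.5 7.5
top 560 52 [571.5 441.6   6.2] 36.2 9.2
top 580 15 [584.1 440.9   9. ] 21.7 10.4
sc 420 6 [434.1 427.9   4.6] 7.2 6.6
sc 440 10 [450.3 426.2   8. ] 7.4 10.1
sc 460 9 [467.8 427.9  10.4] 7.6 14.3
sc 480 2 [486.1 434.6  10. ] 2.6 11.5
sc 500 2 [508.2 432.7  10.7] 2.1 10.8
sc 520 2 [537.3 449.    5.5] 2.2 5.5
sc 540 6 [551.2 452.3   4.8] 10.3 5.3
sc 560 11 [572.3 448.5   5.4] 24.8 7.5
sc 580 6 [582.9 438.1   6.8] 14.5 7.9
```

Candidates: 
- **Bowls:** small at top (389,206), large at (446,209).
- **Lid:** knobbed disc at (388,153). The pot lids at (410,78) and (505,242) and the tape roll at (348,234) are not it.
- **Shaker:** grey at (446,161). Purple at (471,157) and (431,256), yellow at (400,245) and the ochre-capped jar at (484,187) are not it.
- **Spoon:** short at (188,195). The longer one at (270,243) is not it.

The crops confirm these choices. I'll start by turning the tool so the jaws lie along world x.

Call:
play_rows:
  targets:
    - {"spin": -1, "tx": -0.8, "ty": 0.79, "gripper": -1}
    - {"spin": -1, "tx": -0.8, "ty": 0.79, "gripper": -1}
    - {"spin": -1, "tx": -0.8, "ty": 0.79, "gripper": -1}
    - {"spin": -1, "tx": -0.8, "ty": 0.79, "gripper": -1}
    - {"spin": -1, "tx": -0.8, "ty": 0.79, "gripper": -1}
    - {"spin": -1, "tx": -0.8, "ty": 0.79, "gripper": -1}

```text
invalid input
```

Call:
play_rows:
  targets:
    - {"spin": -0.522, "gripper": 0}
    - {"spin": -0.522, "gripper": 0}
    - {"spin": -0.522, "gripper": 0}
    - {"spin": -0.522, "gripper": 0}

```text
invalid input
```

```bash
cat >> h.py <<'E'
from scipy.spatial.transform import Rotation as Ro
def plan(x,y,z):
    s=read_state();R=Ro.from_quat(s["ee_rot"]).as_matrix();p=s["position"]
    yaw=np.degrees(np.arctan2(R[1,1],R[0,1]))
    print("clk",round(s["clock"],2),"pos",p.round(1),"jaw yaw",yaw.round(2),"tilt",np.degrees(np.arccos(-R[2,2])).round(2),"w",round(s["gripper_width"],1),"F",s["contact_force"].round(1),"->",(R.T@(np.array([x,y,z])-p)/250).round(3))
E
python3 -c "
from h import *
plan(504,-204,90);print(read_state()['joints'].round(2))"
```

```text
clk 0.1 pos [ 229.2 -580.9  244.3] jaw yaw 111.52 tilt 0.11 w 85.3 F [-0.3  0.5 -0. ] -> [-1.576  0.998  0.619]
[-0.94  0.39  0.01 -0.   -1.19 -0.26]
```

Call:
play_rows:
  targets:
    - {"tx": -0.8, "ty": 0.79, "tz": 0, "spin": -1, "gripper": -1}
    - {"tx": -0.8, "ty": 0.79, "tz": 0, "spin": -1, "gripper": -1}
    - {"tx": -0.8, "ty": 0.79, "tz": 0, "spin": -1, "gripper": -1}
    - {"tx": -0.8, "ty": 0.79, "tz": 0, "spin": -1, "gripper": -1}
    - {"tx": -0.8, "ty": 0.79, "tz": 0, "spin": -1, "gripper": -1}
    - {"tx": -0.8, "ty": 0.79, "tz": 0, "spin": -1, "gripper": -1}

```text
clock: 0.85
position: [343.4, -322.5, 245.4]
ee_rot: [-0.55, 0.835, 0.0, 0.0]
contact_force: [-0.1, 0.6, 1.0]
gripper_width: 85.6
```

Call:
play_rows:
  targets:
    - {"tx": 0, "ty": 0, "tz": 0, "spin": -0.522, "gripper": 0}
    - {"tx": 0, "ty": 0, "tz": 0, "spin": -0.522, "gripper": 0}
    - {"tx": 0, "ty": 0, "tz": 0, "spin": -0.522, "gripper": 0}
    - {"tx": 0, "ty": 0, "tz": 0, "spin": -0.522, "gripper": 0}

```text
clock: 1.35
position: [342.7, -324.6, 245.1]
ee_rot: [-0.706, 0.708, 0.0, -0.0]
contact_force: [-0.4, -1.2, 0.7]
gripper_width: 42.5
```

```bash
python3 -c "
from h import *
plan(504,-204,90);print(read_state()['joints'].round(2))"
```

```text
clk 1.35 pos [ 342.7 -324.6  245.1] jaw yaw 179.84 tilt 0.03 w 42.5 F [-0.4 -1.2  0.7] -> [-0.484 -0.644  0.62 ]
[-0.41  0.12 -0.35  0.   -1.1   0.41]
```

```bash
python3 -c "
from h import *
d=snap('scene','s1');t=snap('top','t1')
a=np.vstack([cv2.resize(d['frame'][140:340,200:520,::-1],None,fx=2.4,fy=1.45)]);cv2.imwrite('pics/s1c.png',cv2.resize(d['frame'][140:340,220:520,::-1],None,fx=2.6,fy=2.6,interpolation=2))
"
```

```text
(no output)
```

View pics/s1c.png

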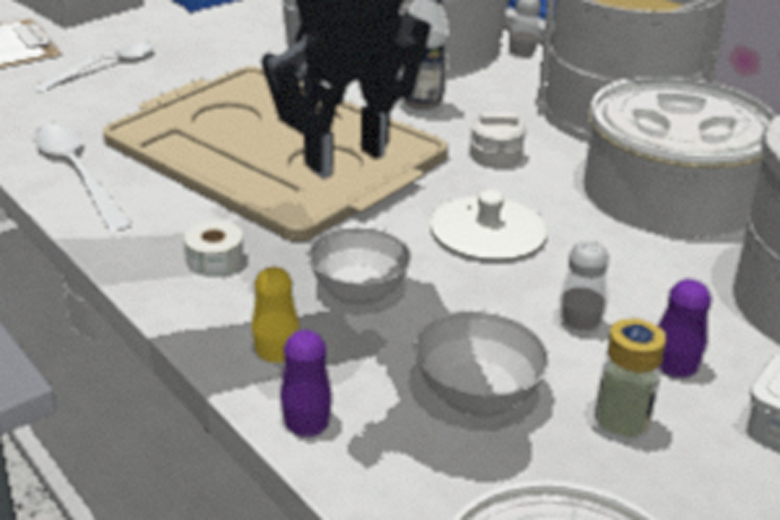

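View pics/t1.png

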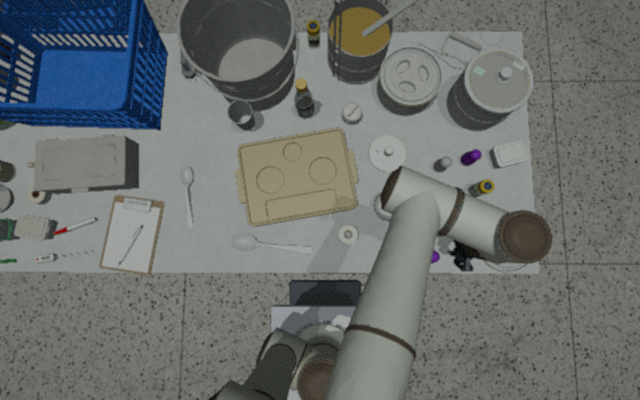

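```bash
python3 - <<'E'
from h import *
d=load("s1.npz");d["depth"]=median_filter(d["depth"],3);P=cloud(d);z=P[...,2]
def near(x,y,r): return np.hypot(P[...,0]-x,P[...,1]-y)<r
for n,c,h,r in(("small",(457,-204),42,50),("large",(444,-381),45,56)):
    m=near(*c,75)&(z>12)&(z<60)
    lab=cv2.connectedComponentsWithStats(m.astype(np.uint8));k=1+np.argmax(lab[2][1:,4]);m=lab[1]==k
    pts=[]
    for u in np.where(m.any(0))[0]: pts.append(ray(d,u,np.where(m[:,u])[0].min()-.5,h)[:2])
    pts=np.array(pts)
    f=lambda q:np.hypot(pts[:,0]-q[0],pts[:,1]-q[1])-r
    q=least_squares(f,c,loss="soft_l1",f_scale=1);print(n,"fixed r",q.x.round(1),"free",circ(pts).round(1),"rms",np.std(f(q.x)).round(2), "top z",np.percentile(z[m],[95,99]).round(1))
m=near(629,-205,40)&(z>25)&(z<60);t=P[m];print("knob",t.mean(0).round(1),t.max(0).round(1),t.min(0).round(1))
vs,us=np.where(m);print("knob axis by ray at 48 top mid:",ray(d,us[vs<=vs.min()+3].mean(),vs.min()+2,48).round(1),"col mid at z34",ray(d,(us.min()+us.max())/2,np.median(vs),34))
m=near(583,-372,45)&(z>25)&(z<100);vs,us=np.where(m);print(us.min(),us.max(),vs.min(),vs.max())
t=P[m];
for z0 in(30,40,50,60,70,80):
    w=t[abs(t[:,2]-z0)<4];
    f=lambda q:np.hypot(w[:,0]-q[0],w[:,1]-q[1])-(22 if z0<66 else 18)
    if len(w)>5: print(z0,len(w),least_squares(f,(583,-365),loss="soft_l1").x.round(1))
E
```

```text
small fixed r [ 454.3 -208.5] free [ 455.4 -207.3   48.6] rms 1.19 top z [38.2 39.1]
large fixed r [ 441.6 -385.3] free [ 441.8 -385.    55.7] rms 0.84 top z [41.3 42.2]
knob [ 625.  -213.3   39.2] [ 643.2 -198.9   47. ] [ 616.7 -223.2   25.4]
knob axis by ray at 48 top mid: [ 624.8 -212.8   48. ] col mid at z34 [ 630.9215652  -208.13890051   34.        ]
436 454 233 261
30 55 [ 586.1 -372.4]
40 59 [ 587.6 -371.2]
50 50 [ 588.6 -370.5]
60 46 [ 589.1 -368.9]
70 45 [ 584.7 -371.9]
80 64 [ 587.4 -371. ]
```

Call:
play_rows:
  targets:
    - {"tx": -0.476, "ty": -0.64, "tz": 0.3, "spin": 0, "gripper": 0}
    - {"tx": -0.476, "ty": -0.64, "tz": 0.6, "spin": 0, "gripper": 0}
    - {"tx": -0.476, "ty": -0.64, "tz": 0.6, "spin": 0, "gripper": 0}
    - {"tx": -0.476, "ty": -0.64, "tz": 0.6, "spin": 0, "gripper": 0}
    - {"tx": -0.476, "ty": -0.64, "tz": 0.6, "spin": 0, "gripper": 0}
    - {"tx": -0.476, "ty": -0.64, "tz": 0.6, "spin": 0, "gripper": 0}

```text
clock: 2.2
position: [503.0, -205.3, 95.2]
ee_rot: [0.707, -0.707, -0.0, 0.0]
contact_force: [0.1, 0.7, -0.5]
gripper_width: 42.9
```

```bash
python3 -c "
from h import *
plan(502.5,-205.5,38)
d=snap('scene','s2');cv2.imwrite('pics/s2c.png',cv2.resize(d['frame'][140:340,220:520,::-1],None,fx=2.6,fy=2.6,interpolation=2))
"
```

```text
clk 2.2 pos [ 503.  -205.3   95.2] jaw yaw -179.98 tilt 0.04 w 42.9 F [ 0.1  0.7 -0.5] -> [0.001 0.002 0.229]
```

View pics/s2c.png

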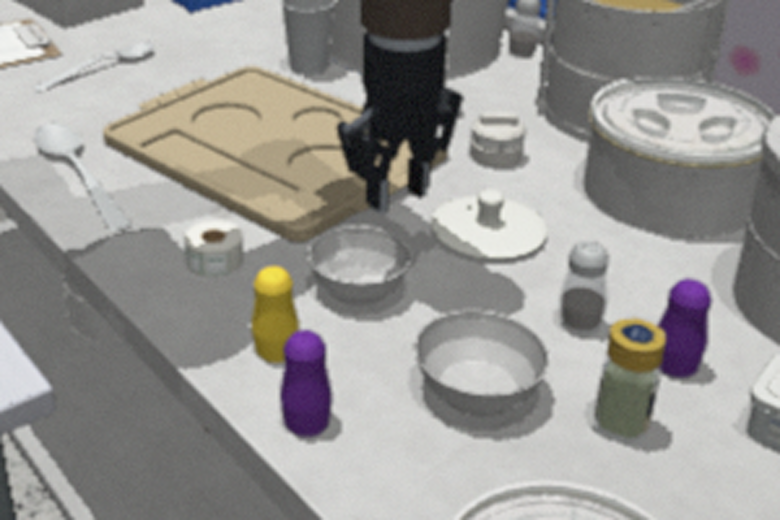

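Call:
play_rows:
  targets:
    - {"tx": 0, "ty": 0, "tz": 0.12, "spin": 0, "gripper": 0}
    - {"tx": 0, "ty": 0, "tz": 0.229, "spin": 0, "gripper": 0}
    - {"tx": 0, "ty": 0, "tz": 0.229, "spin": 0, "gripper": 0}
    - {"tx": 0, "ty": 0, "tz": 0.229, "spin": 0, "gripper": 1}
    - {"tx": 0, "ty": 0, "tz": 0.229, "spin": 0, "gripper": 1}
    - {"tx": 0, "ty": 0, "tz": 0.229, "spin": 0, "gripper": 1}
    - {"tx": 0, "ty": 0, "tz": 0.229, "spin": 0, "gripper": 1}
    - {"tx": 0, "ty": 0, "tz": 0.229, "spin": 0, "gripper": 1}

```text
clock: 3.25
position: [503.6, -205.1, 40.5]
ee_rot: [0.707, -0.707, 0.001, -0.0]
contact_force: [-1.3, 1.9, 9.1]
gripper_width: 4.4
```

```bash
python3 -c "
from h import *
plan(502.5,-205.5,38)
d=snap('scene','s3');cv2.imwrite('pics/s3c.png',cv2.resize(d['frame'][180:300,300:450,::-1],None,fx=5,fy=5,interpolation=2))
"
```

```text
clk 3.25 pos [ 503.6 -205.1   40.5] jaw yaw -179.97 tilt 0.09 w 4.4 F [-1.3  1.9  9.1] -> [0.002 0.004 0.01 ]
```

View pics/s3c.png

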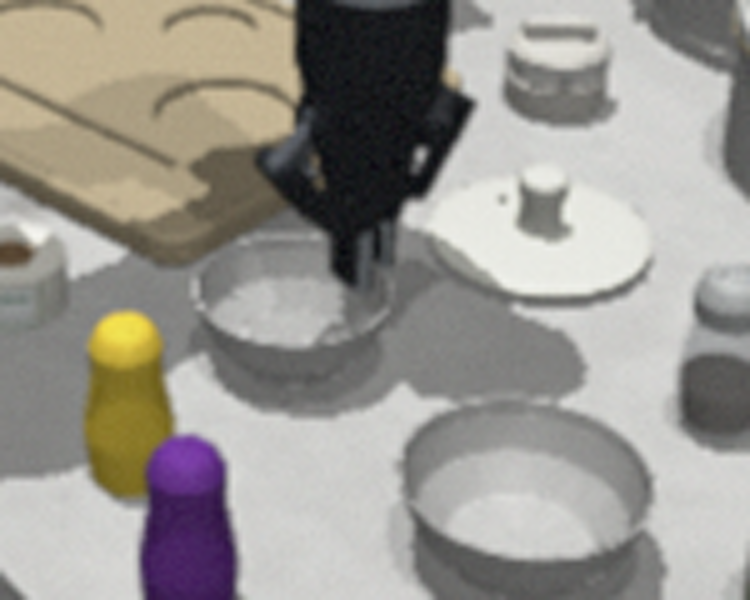

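Call:
play_rows:
  targets:
    - {"tx": 0, "ty": 0, "tz": -0.2, "spin": 0, "gripper": 1}
    - {"tx": 0, "ty": 0, "tz": -0.4, "spin": 0, "gripper": 1}
    - {"tx": 0, "ty": 0, "tz": -0.4, "spin": 0, "gripper": 1}
    - {"tx": 0, "ty": 0, "tz": -0.4, "spin": 0, "gripper": 1}

```text
clock: 3.8
position: [502.3, -204.9, 138.1]
ee_rot: [-0.707, 0.707, 0.0, 0.0]
contact_force: [-0.7, 0.0, -2.5]
gripper_width: 1.6
```

```bash
python3 -c "
from h import *
plan(502.5,-205.5,38)
d=snap('scene','s4');cv2.imwrite('pics/s4c.png',cv2.resize(d['frame'][140:260,300:450,::-1],None,fx=5,fy=5,interpolation=2))
d=snap('top','t4')
"
```

```text
clk 3.8 pos [ 502.3 -204.9  138.1] jaw yaw 179.99 tilt 0.04 w 1.6 F [-0.7  0.  -2.5] -> [ 0.003 -0.001  0.401]
```

View pics/s4c.png

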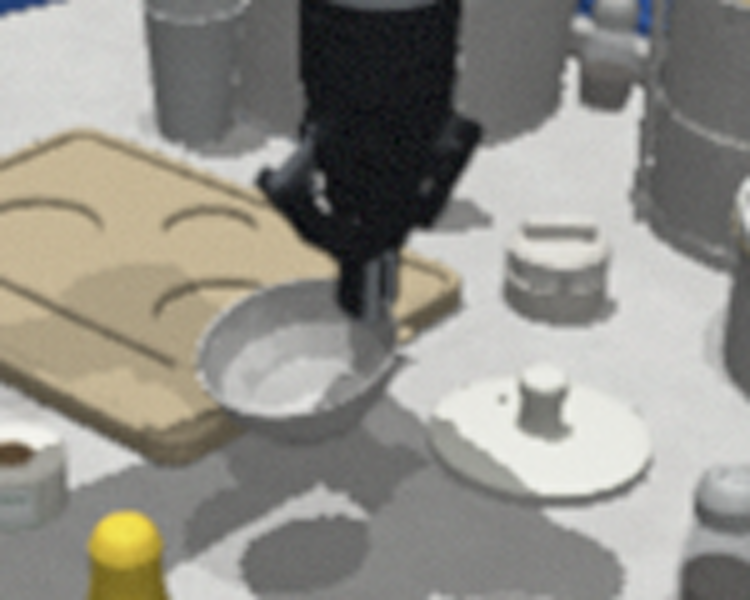

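View pics/t4.png

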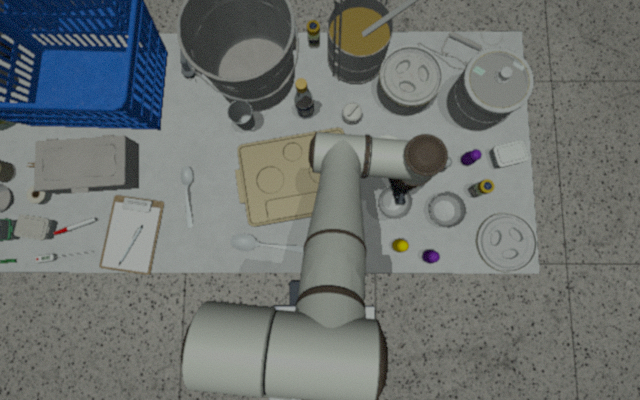

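```bash
python3 - <<'E'
from h import *
d=load("s4.npz");d["depth"]=median_filter(d["depth"],3);P=cloud(d)
m=(P[...,0]>380)&(P[...,0]<520)&(P[...,1]>-270)&(P[...,1]<-140)&(P[...,2]>50)&(P[...,2]<150)
fr=d["frame"].astype(int);m&=fr.min(-1)>60
t=P[m];print(len(t),t.min(0).round(1),t.max(0).round(1),np.percentile(t[:,2],[0.5,2,50,98]).round(1))
for x0 in range(400,520,10):
    w=t[(t[:,0]>=x0)&(t[:,0]<x0+10)]
    if len(w)>3: print(x0,len(w),w[:,2].min().round(1),w[:,2].max().round(1),"y",w[:,1].min().round(0),w[:,1].max().round(0))
E
```

```text
1050 [ 411.1 -257.5   78.8] [ 514.2 -157.9  150. ] [ 81.5  86.  106.6 139.8]
410 44 93.3 110.9 y -237.0 -182.0
420 59 90.7 115.0 y -248.0 -168.0
430 80 81.0 119.7 y -253.0 -160.0
440 103 78.8 123.8 y -256.0 -159.0
450 117 80.2 126.0 y -257.0 -159.0
460 130 84.8 128.5 y -257.0 -158.0
470 134 90.0 131.3 y -253.0 -161.0
480 134 94.2 134.2 y -247.0 -164.0
490 206 98.2 150.0 y -234.0 -175.0
500 36 111.8 149.2 y -229.0 -184.0
510 7 132.0 149.4 y -215.0 -212.0
```

Call:
play_rows:
  targets:
    - {"tx": -0.15, "ty": 0, "tz": -0.1, "spin": 0, "gripper": 1}
    - {"tx": -0.35, "ty": -0.1, "tz": -0.1, "spin": 0, "gripper": 1}
    - {"tx": -0.55, "ty": -0.2, "tz": -0.1, "spin": 0, "gripper": 1}
    - {"tx": -0.75, "ty": -0.296, "tz": -0.1, "spin": 0, "gripper": 1}
    - {"tx": -0.95, "ty": -0.296, "tz": -0.1, "spin": 0, "gripper": 1}
    - {"tx": -0.95, "ty": -0.296, "tz": -0.1, "spin": 0, "gripper": 1}

```text
clock: 4.65
position: [576.4, 35.3, 161.1]
ee_rot: [0.709, -0.705, -0.001, 0.001]
contact_force: [-0.3, -0.8, -1.5]
gripper_width: 1.7
```

Call:
play_rows:
  targets:
    - {"tx": -0.15, "ty": 0, "tz": 0, "spin": 0, "gripper": 1}
    - {"tx": -0.35, "ty": 0, "tz": 0, "spin": 0, "gripper": 1}
    - {"tx": -0.5, "ty": 0, "tz": 0, "spin": 0, "gripper": 1}
    - {"tx": -0.54, "ty": 0, "tz": 0, "spin": 0, "gripper": 1}
    - {"tx": -0.54, "ty": 0, "tz": 0.15, "spin": 0, "gripper": 1}
    - {"tx": -0.54, "ty": 0, "tz": 0.3, "spin": 0, "gripper": 1}
    - {"tx": -0.54, "ty": 0, "tz": 0.3, "spin": 0, "gripper": 1}

```text
clock: 5.52
position: [574.3, 164.8, 84.4]
ee_rot: [-0.707, 0.708, 0.001, -0.005]
contact_force: [0.3, 0.2, -1.0]
gripper_width: 2.0
```

```bash
python3 -c "
from h import *
plan(576,168,70)
d=snap('scene','s5');cv2.imwrite('pics/s5c.png',cv2.resize(d['frame'][100:240,250:400,::-1],None,fx=4,fy=4,interpolation=2))
d=load('s5.npz');d['depth']=median_filter(d['depth'],3);P=cloud(d)
m=(P[...,0]>460)&(P[...,0]<585)&(P[...,1]>95)&(P[...,1]<240)&(P[...,2]>22)&(P[...,2]<120)&(d['frame'].astype(int).min(-1)>60)
t=P[m];print(len(t),t.min(0).round(1),t.max(0).round(1))
"
```

```text
clk 5.53 pos [574.3 164.8  84.4] jaw yaw 179.91 tilt 0.55 w 2.0 F [ 0.3  0.2 -1. ] -> [-0.013 -0.007  0.058]
572 [484.9 111.7  26.2] [584.9 212.5 118.3]
```

View pics/s5c.png

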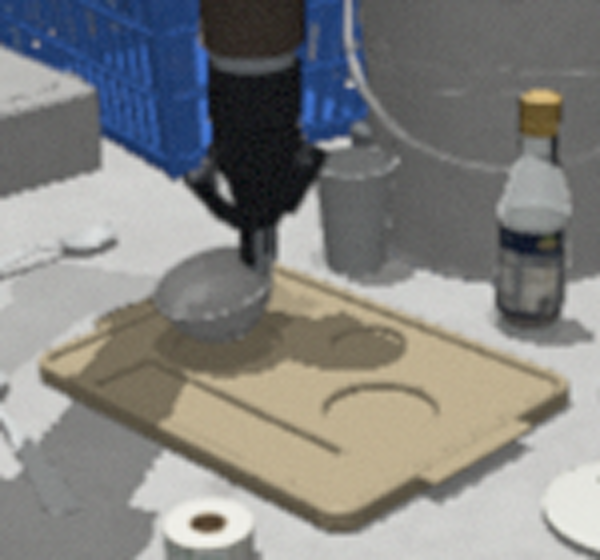

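Call:
play_rows:
  targets:
    - {"tx": -0.013, "ty": -0.007, "tz": 0.02, "spin": 0, "gripper": 1}
    - {"tx": -0.013, "ty": -0.007, "tz": 0.04, "spin": 0, "gripper": 1}
    - {"tx": -0.013, "ty": -0.007, "tz": 0.06, "spin": 0, "gripper": 1}
    - {"tx": -0.013, "ty": -0.007, "tz": 0.065, "spin": 0, "gripper": 1}
    - {"tx": -0.013, "ty": -0.007, "tz": 0.065, "spin": 0, "gripper": 1}

```text
clock: 6.2
position: [578.5, 170.6, 71.8]
ee_rot: [0.707, -0.707, 0.0, 0.0]
contact_force: [0.1, -0.2, -1.1]
gripper_width: 1.9
```

Call:
play_rows:
  targets:
    - {"tx": 0.01, "ty": 0.008, "tz": 0.01, "spin": 0, "gripper": 1}
    - {"tx": 0.01, "ty": 0.008, "tz": 0.02, "spin": 0, "gripper": 1}
    - {"tx": 0.01, "ty": 0.008, "tz": 0.028, "spin": 0, "gripper": 1}
    - {"tx": 0.01, "ty": 0.008, "tz": 0.028, "spin": 0, "gripper": 1}

```text
clock: 6.7
position: [576.9, 168.2, 65.2]
ee_rot: [0.707, -0.707, 0.0, -0.0]
contact_force: [1.7, -0.7, 1.7]
gripper_width: 1.6
```

```bash
python3 -c "
from h import *
plan(576,168,60)
d=snap('scene','s6');cv2.imwrite('pics/s6c.png',cv2.resize(d['frame'][120:220,250:360,::-1],None,fx=5,fy=5,interpolation=2))
"
```

```text
clk 6.7 pos [576.9 168.2  65.2] jaw yaw -179.96 tilt 0.05 w 1.6 F [ 1.7 -0.7  1.7] -> [0.001 0.004 0.021]
```

View pics/s6c.png

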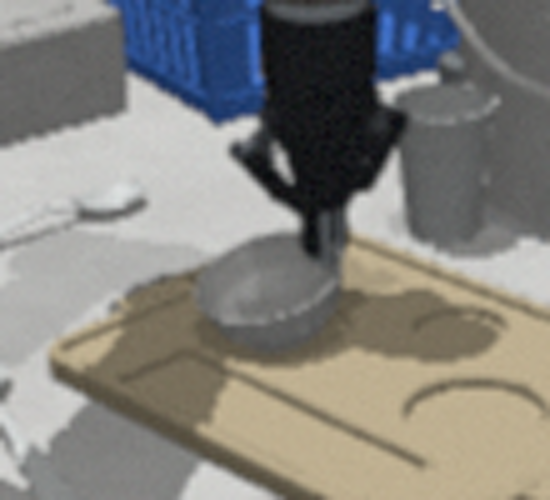

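Call:
play_rows:
  targets:
    - {"tx": 0, "ty": 0, "tz": 0.008, "spin": 0, "gripper": 1}
    - {"tx": 0, "ty": 0, "tz": 0.012, "spin": 0, "gripper": 0.85}
    - {"tx": 0, "ty": 0, "tz": 0.012, "spin": 0, "gripper": 0.7}
    - {"tx": 0, "ty": 0, "tz": 0.012, "spin": 0, "gripper": 0.5}
    - {"tx": 0, "ty": 0, "tz": 0.012, "spin": 0, "gripper": 0.2}
    - {"tx": 0, "ty": 0, "tz": 0.012, "spin": 0, "gripper": 0.2}

```text
clock: 7.5
position: [576.3, 168.1, 61.7]
ee_rot: [0.707, -0.707, -0.0, 0.0]
contact_force: [0.1, 0.1, 0.2]
gripper_width: 34.1
```

```bash
python3 -c "
from h import *
plan(576,168,160)
d=snap('scene','s7');cv2.imwrite('pics/s7c.png',cv2.resize(d['frame'][120:220,250:360,::-1],None,fx=5,fy=5,interpolation=2))
"
```

```text
clk 7.5 pos [576.3 168.1  61.7] jaw yaw -179.98 tilt 0.03 w 34.1 F [0.1 0.1 0.2] -> [ 0.     0.001 -0.393]
```

View pics/s7c.png

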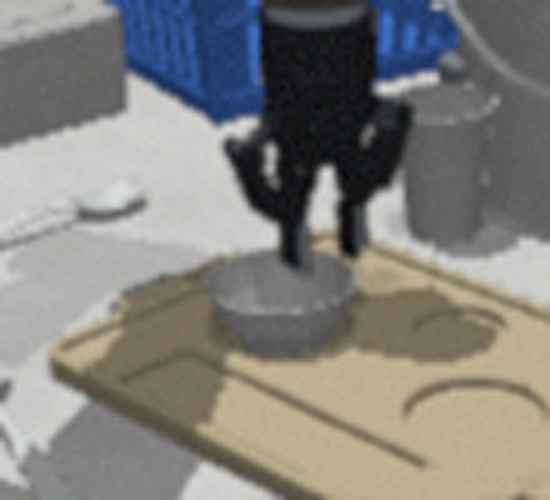

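Call:
play_rows:
  targets:
    - {"tx": 0, "ty": 0, "tz": -0.2, "spin": 0, "gripper": 0.2}
    - {"tx": 0.1, "ty": 0, "tz": -0.38, "spin": 0, "gripper": 0}
    - {"tx": 0.35, "ty": 0.1, "tz": -0.4, "spin": 0, "gripper": 0}
    - {"tx": 0.6, "ty": 0.2, "tz": -0.4, "spin": 0, "gripper": 0}
    - {"tx": 0.85, "ty": 0.3, "tz": -0.4, "spin": 0, "gripper": 0}
    - {"tx": 1, "ty": 0.32, "tz": -0.4, "spin": 0, "gripper": 0}
    - {"tx": 1, "ty": 0.32, "tz": -0.4, "spin": 0, "gripper": 0}

```text
clock: 8.43
position: [495.2, -84.6, 162.0]
ee_rot: [-0.705, 0.709, 0.0, -0.0]
contact_force: [-0.9, 0.2, -0.1]
gripper_width: 42.3
```

Call:
play_rows:
  targets:
    - {"tx": 0.25, "ty": 0, "tz": 0, "spin": 0, "gripper": 0}
    - {"tx": 0.5, "ty": 0, "tz": 0, "spin": 0, "gripper": 0}
    - {"tx": 0.75, "ty": 0, "tz": 0, "spin": 0, "gripper": 0}
    - {"tx": 0.95, "ty": 0, "tz": 0, "spin": 0, "gripper": 0}
    - {"tx": 0.95, "ty": 0, "tz": 0, "spin": 0, "gripper": 0}
    - {"tx": 0.95, "ty": 0, "tz": 0, "spin": 0, "gripper": 0}

```text
clock: 9.18
position: [496.8, -318.9, 161.4]
ee_rot: [0.707, -0.707, -0.0, 0.0]
contact_force: [0.5, 1.1, 0.3]
gripper_width: 42.6
```

```bash
python3 -c "
from h import *
plan(496,-382.5,95)
d=snap('top','t8');cv2.imwrite('pics/t8c.png',cv2.resize(d['frame'][110:265,160:360,::-1],None,fx=4,fy=3.8,interpolation=2))
"
```

```text
clk 9.18 pos [ 496.8 -318.9  161.4] jaw yaw -179.98 tilt 0.04 w 42.6 F [0.5 1.1 0.3] -> [0.255 0.003 0.266]
```

View pics/t8c.png

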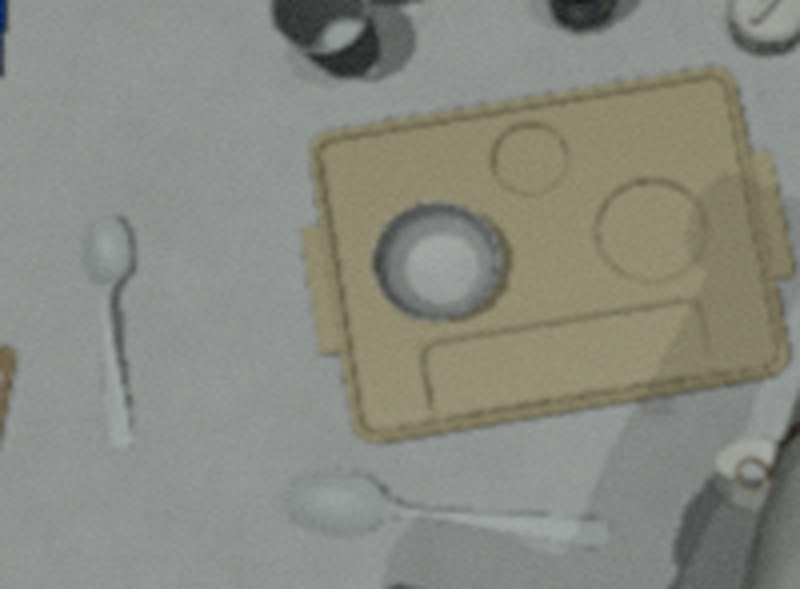

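Call:
play_rows:
  targets:
    - {"tx": 0.255, "ty": 0.003, "tz": 0, "spin": 0, "gripper": 0}
    - {"tx": 0.255, "ty": 0.003, "tz": 0.2, "spin": 0, "gripper": 0}
    - {"tx": 0.255, "ty": 0.003, "tz": 0.266, "spin": 0, "gripper": 0}
    - {"tx": 0.255, "ty": 0.003, "tz": 0.266, "spin": 0, "gripper": 0}
    - {"tx": 0.255, "ty": 0.003, "tz": 0.266, "spin": 0, "gripper": 0}

```text
clock: 9.85
position: [497.4, -382.8, 97.2]
ee_rot: [0.708, -0.706, 0.001, -0.0]
contact_force: [0.2, -0.0, -0.1]
gripper_width: 42.5
```

```bash
python3 -c "
from h import *
plan(496,-382.5,42)
d=snap('scene','s9');cv2.imwrite('pics/s9c.png',cv2.resize(d['frame'][200:320,350:500,::-1],None,fx=5,fy=5,interpolation=2))
"
```

```text
clk 9.85 pos [ 497.4 -382.8   97.2] jaw yaw -179.85 tilt 0.17 w 42.5 F [ 0.2 -0.  -0.1] -> [-0.002  0.006  0.221]
```

View pics/s9c.png

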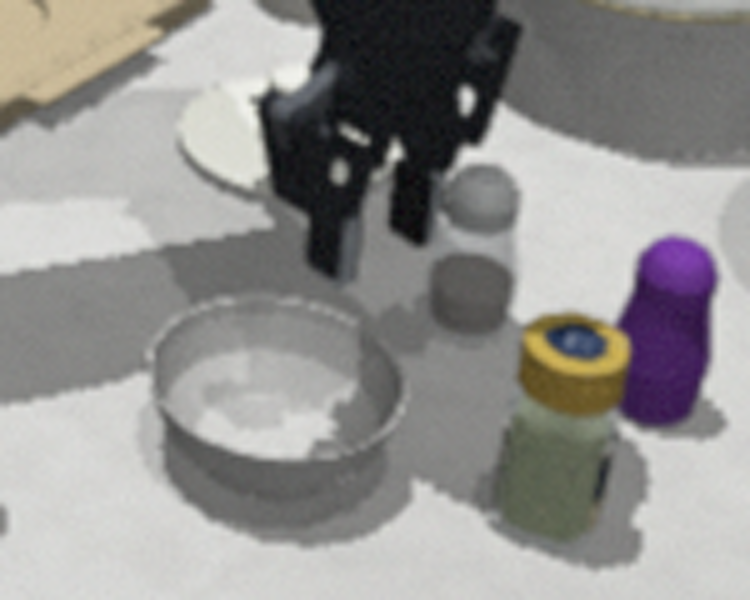

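Call:
play_rows:
  targets:
    - {"tx": 0, "ty": 0.005, "tz": 0.12, "spin": 0, "gripper": 0}
    - {"tx": 0, "ty": 0.005, "tz": 0.221, "spin": 0, "gripper": 0}
    - {"tx": 0, "ty": 0.005, "tz": 0.221, "spin": 0, "gripper": 0}
    - {"tx": 0, "ty": 0.005, "tz": 0.221, "spin": 0, "gripper": 1}
    - {"tx": 0, "ty": 0.005, "tz": 0.221, "spin": 0, "gripper": 1}
    - {"tx": 0, "ty": 0.005, "tz": 0.221, "spin": 0, "gripper": 1}
    - {"tx": 0, "ty": 0.005, "tz": 0.221, "spin": 0, "gripper": 1}
    - {"tx": 0, "ty": 0.005, "tz": 0.221, "spin": 0, "gripper": 1}

```text
clock: 10.9
position: [495.6, -383.8, 43.2]
ee_rot: [0.708, -0.707, 0.001, 0.0]
contact_force: [-0.1, 1.1, 9.4]
gripper_width: 4.6
```

Call:
play_rows:
  targets:
    - {"tx": 0, "ty": 0, "tz": -0.15, "spin": 0, "gripper": 1}
    - {"tx": 0, "ty": 0, "tz": -0.35, "spin": 0, "gripper": 1}
    - {"tx": 0, "ty": 0, "tz": -0.5, "spin": 0, "gripper": 1}
    - {"tx": 0, "ty": 0, "tz": -0.5, "spin": 0, "gripper": 1}
    - {"tx": 0, "ty": 0, "tz": -0.5, "spin": 0, "gripper": 1}

```text
clock: 11.52
position: [494.2, -382.8, 164.9]
ee_rot: [-0.707, 0.707, 0.0, 0.0]
contact_force: [0.6, 0.1, -1.0]
gripper_width: 1.8
```

```bash
cat >> h.py <<'E'
def bowlscan(d,p):
    d=dict(d);d["depth"]=median_filter(d["depth"],3);P=cloud(d)
    m=(P[...,0]>p[0]-130)&(P[...,0]<p[0]+15)&(abs(P[...,1]-p[1])<70)&(P[...,2]>p[2]-85)&(P[...,2]<p[2]+5)&(d["frame"].astype(int).min(-1)>60)
    t=P[m];print(len(t),t.min(0).round(1)-p.round(1),t.max(0).round(1)-p.round(1))
    for x0 in range(int(p[0])-120,int(p[0])+5,15):
        w=t[(t[:,0]>=x0)&(t[:,0]<x0+15)]
        if len(w)>3: print(x0-int(p[0]),(w[:,2].min()-p[2]).round(1),(w[:,2].max()-p[2]).round(1),"y",(w[:,1].min()-p[1]).round(0),(w[:,1].max()-p[1]).round(0))
E
python3 -c "
from h import *
plan(612,2,160)
d=snap('scene','s10');cv2.imwrite('pics/s10c.png',cv2.resize(d['frame'][150:290,330:500,::-1],None,fx=4,fy=4,interpolation=2))
bowlscan(d,read_state()['position'])
"
```

```text
clk 11.53 pos [ 494.2 -382.8  164.9] jaw yaw 179.99 tilt 0.05 w 1.8 F [ 0.6  0.1 -1. ] -> [-1.539 -0.471  0.021]
1850 [-103.6  -55.5  -63.9] [13.8 55.2  4.1]
-105 -48.8 -29.8 y -33.0 34.0
-90 -54.2 -24.0 y -48.0 48.0
-75 -63.9 -18.8 y -54.0 54.0
-60 -61.5 -13.6 y -56.0 55.0
-45 -54.4 -10.2 y -54.0 55.0
-30 -49.7 -4.8 y -45.0 51.0
-15 -44.4 3.9 y -41.0 41.0
0 -25.9 4.1 y -15.0 19.0
```

View pics/s10c.png

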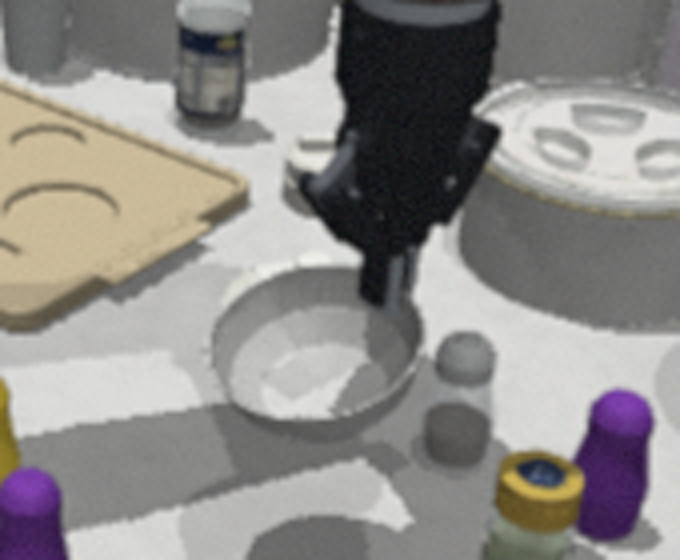

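Call:
play_rows:
  targets:
    - {"tx": -0.15, "ty": 0, "tz": 0, "spin": 0, "gripper": 1}
    - {"tx": -0.35, "ty": 0, "tz": 0, "spin": 0, "gripper": 1}
    - {"tx": -0.55, "ty": -0.15, "tz": 0, "spin": 0, "gripper": 1}
    - {"tx": -0.75, "ty": -0.3, "tz": 0, "spin": 0, "gripper": 1}
    - {"tx": -0.95, "ty": -0.46, "tz": 0, "spin": 0, "gripper": 1}
    - {"tx": -1, "ty": -0.46, "tz": 0, "spin": 0, "gripper": 1}
    - {"tx": -1, "ty": -0.46, "tz": 0, "spin": 0, "gripper": 1}

```text
clock: 12.45
position: [608.8, -132.3, 163.5]
ee_rot: [0.708, -0.706, -0.001, 0.001]
contact_force: [-0.3, -0.2, -0.3]
gripper_width: 1.9
```

Call:
play_rows:
  targets:
    - {"tx": -0.15, "ty": 0, "tz": 0, "spin": 0, "gripper": 1}
    - {"tx": -0.35, "ty": 0, "tz": 0, "spin": 0, "gripper": 1}
    - {"tx": -0.5, "ty": 0, "tz": 0, "spin": 0, "gripper": 1}
    - {"tx": -0.54, "ty": 0, "tz": 0.1, "spin": 0, "gripper": 1}
    - {"tx": -0.54, "ty": 0, "tz": 0.28, "spin": 0, "gripper": 1}
    - {"tx": -0.54, "ty": 0, "tz": 0.32, "spin": 0, "gripper": 1}
    - {"tx": -0.54, "ty": 0, "tz": 0.32, "spin": 0, "gripper": 1}
    - {"tx": -0.54, "ty": 0, "tz": 0.32, "spin": 0, "gripper": 1}

```text
clock: 13.45
position: [610.8, 1.3, 86.8]
ee_rot: [-0.707, 0.707, -0.001, 0.001]
contact_force: [-0.1, -0.7, -0.7]
gripper_width: 1.8
```

```bash
python3 -c "
from h import *
plan(609,2,73)
d=snap('scene','s11');cv2.imwrite('pics/s11c.png',cv2.resize(d['frame'][130:250,280:430,::-1],None,fx=4,fy=4,interpolation=2))
bowlscan(d,read_state()['position'])
"
```

```text
clk 13.45 pos [610.8   1.3  86.8] jaw yaw 179.99 tilt 0.18 w 1.8 F [-0.1 -0.7 -0.7] -> [-0.003  0.007  0.055]
1650 [-129.9  -70.   -83.7] [14.5 70.   4.4]
-120 -83.4 -72.9 y -70.0 69.0
-105 -81.7 -30.4 y -69.0 70.0
-90 -78.7 -26.1 y -69.0 70.0
-75 -82.7 -21.8 y -69.0 70.0
-60 -82.5 -16.0 y -70.0 62.0
-45 -83.7 -12.9 y -70.0 55.0
-30 -83.1 -7.1 y -70.0 55.0
-15 -82.3 3.5 y -70.0 39.0
0 -80.8 4.4 y -68.0 3.0
```

View pics/s11c.png

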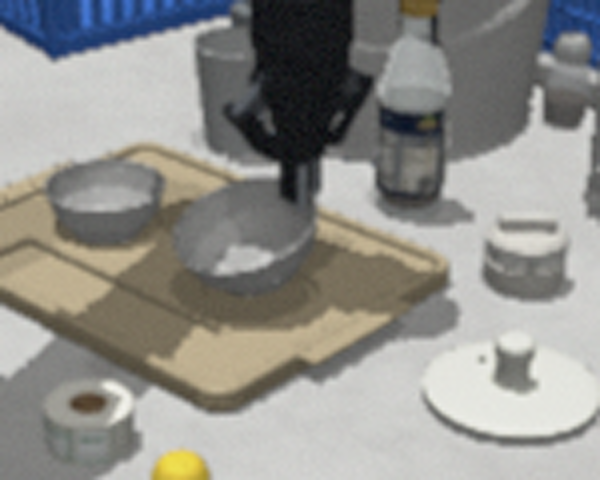

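Lowering to contact.

Call:
play_rows:
  targets:
    - {"tx": -0.003, "ty": 0.007, "tz": 0.02, "spin": 0, "gripper": 1}
    - {"tx": -0.003, "ty": 0.007, "tz": 0.04, "spin": 0, "gripper": 1}
    - {"tx": -0.003, "ty": 0.007, "tz": 0.058, "spin": 0, "gripper": 1}
    - {"tx": -0.003, "ty": 0.007, "tz": 0.058, "spin": 0, "gripper": 1}
    - {"tx": -0.003, "ty": 0.007, "tz": 0.058, "spin": 0, "gripper": 1}

```text
clock: 14.12
position: [608.8, 2.8, 71.4]
ee_rot: [0.707, -0.707, 0.001, -0.001]
contact_force: [3.0, 0.2, 3.1]
gripper_width: 2.0
```

Call:
play_rows:
  targets:
    - {"tx": 0, "ty": 0, "tz": 0.006, "spin": 0, "gripper": 1}
    - {"tx": 0, "ty": 0, "tz": 0.01, "spin": 0, "gripper": 0.85}
    - {"tx": 0, "ty": 0, "tz": 0.01, "spin": 0, "gripper": 0.7}
    - {"tx": 0, "ty": 0, "tz": 0.01, "spin": 0, "gripper": 0.5}
    - {"tx": 0, "ty": 0, "tz": 0.01, "spin": 0, "gripper": 0.2}
    - {"tx": 0, "ty": 0, "tz": 0.01, "spin": 0, "gripper": 0.2}
    - {"tx": 0, "ty": 0, "tz": -0.2, "spin": 0, "gripper": 0.2}
    - {"tx": 0, "ty": 0, "tz": -0.38, "spin": 0, "gripper": 0.2}
    - {"tx": 0.2, "ty": 0, "tz": -0.38, "spin": 0, "gripper": 0}
    - {"tx": 0.45, "ty": 0, "tz": -0.38, "spin": 0, "gripper": 0}
    - {"tx": 0.7, "ty": 0, "tz": -0.38, "spin": 0, "gripper": 0}
    - {"tx": 0.7, "ty": 0, "tz": -0.38, "spin": 0, "gripper": 0}

```text
clock: 15.62
position: [606.8, -176.4, 165.0]
ee_rot: [-0.705, 0.709, 0.001, -0.001]
contact_force: [-0.6, 1.2, 0.2]
gripper_width: 42.6
```

```bash
python3 -c "
from h import *
plan(628,-206,75)
d=snap('scene','s12');cv2.imwrite('pics/s12c.png',cv2.resize(d['frame'][130:250,280:430,::-1],None,fx=4,fy=4,interpolation=2))
d=snap('top','t12');cv2.imwrite('pics/t12c.png',cv2.resize(d['frame'][110:265,200:400,::-1],None,fx=4,fy=3.8,interpolation=2))
"
```

```text
clk 15.62 pos [ 606.8 -176.4  165. ] jaw yaw 179.67 tilt 0.08 w 42.6 F [-0.6  1.2  0.2] -> [ 0.118 -0.086  0.36 ]
```

View pics/s12c.png

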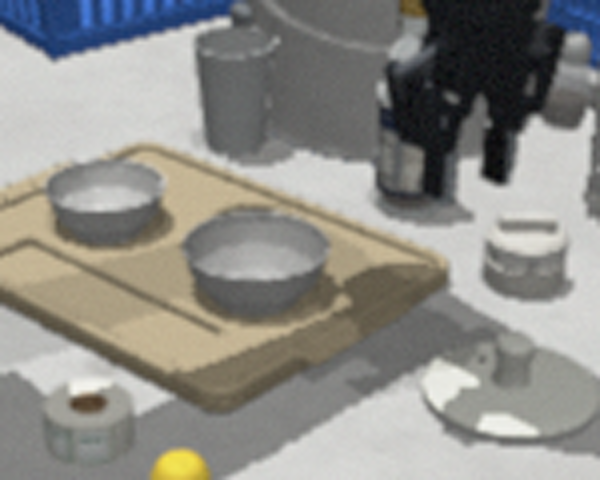

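View pics/t12c.png

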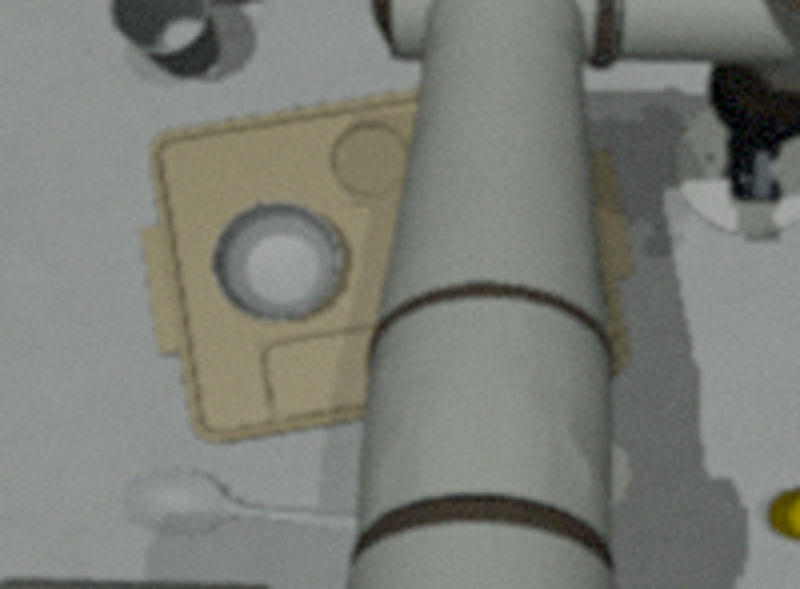

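Call:
play_rows:
  targets:
    - {"tx": 0.118, "ty": -0.086, "tz": 0.1, "spin": 0, "gripper": -0.4}
    - {"tx": 0.118, "ty": -0.086, "tz": 0.25, "spin": 0, "gripper": -0.4}
    - {"tx": 0.118, "ty": -0.086, "tz": 0.3, "spin": 0, "gripper": -0.4}
    - {"tx": 0.118, "ty": -0.086, "tz": 0.3, "spin": 0, "gripper": -0.4}
    - {"tx": 0.118, "ty": -0.086, "tz": 0.3, "spin": 0, "gripper": -0.4}

```text
clock: 16.35
position: [630.5, -201.3, 92.4]
ee_rot: [0.708, -0.706, 0.001, -0.001]
contact_force: [0.2, -0.3, 0.6]
gripper_width: 59.9
```

```bash
python3 -c "
from h import *
plan(628,-206,33)
d=snap('scene','s13');cv2.imwrite('pics/s13c.png',cv2.resize(d['frame'][130:250,280:460,::-1],None,fx=4,fy=4,interpolation=2))
dd=dict(d);dd['depth']=median_filter(d['depth'],3);P=cloud(dd)
t=P[(np.hypot(P[...,0]-572,P[...,1]-0)<75)&(P[...,2]>44)&(P[...,2]<70)]
print(len(t),circ(t[:,:2]).round(1));A=np.c_[t[:,:2]-[572,2],np.ones(len(t))];print(np.linalg.lstsq(A,t[:,2],rcond=None)[0].round(3),t[:,2].max())
t=P[(np.hypot(P[...,0]-543,P[...,1]-168)<75)&(P[...,2]>41)&(P[...,2]<70)]
print(len(t),circ(t[:,:2]).round(1));A=np.c_[t[:,:2]-[543,168],np.ones(len(t))];print(np.linalg.lstsq(A,t[:,2],rcond=None)[0].round(3),t[:,2].max())
"
```

```text
clk 16.35 pos [ 630.5 -201.3   92.4] jaw yaw -179.89 tilt 0.17 w 59.9 F [ 0.2 -0.3  0.6] -> [0.019 0.011 0.238]
132 [569.9   1.2  54. ]
[3.0000e-03 8.0000e-03 4.6446e+01] 49.77808570229146
100 [540.5 165.5  47.7]
[8.0000e-03 5.0000e-03 4.3134e+01] 46.1021082642253
```

View pics/s13c.png

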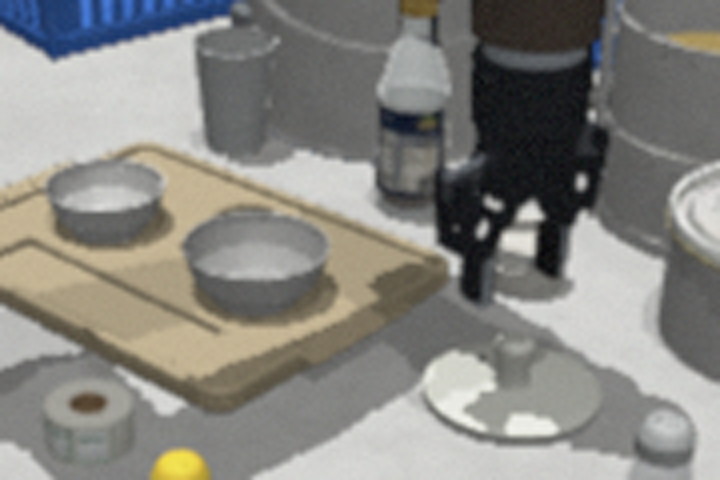

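Call:
play_rows:
  targets:
    - {"tx": 0.017, "ty": 0.01, "tz": 0.02, "spin": 0, "gripper": -0.4}
    - {"tx": 0.017, "ty": 0.01, "tz": 0.12, "spin": 0, "gripper": -0.4}
    - {"tx": 0.017, "ty": 0.01, "tz": 0.2, "spin": 0, "gripper": -0.4}
    - {"tx": 0.017, "ty": 0.01, "tz": 0.235, "spin": 0, "gripper": -0.4}
    - {"tx": 0.017, "ty": 0.01, "tz": 0.235, "spin": 0, "gripper": -0.4}
    - {"tx": 0.017, "ty": 0.01, "tz": 0.235, "spin": 0, "gripper": 1}
    - {"tx": 0.017, "ty": 0.01, "tz": 0.235, "spin": 0, "gripper": 1}
    - {"tx": 0.017, "ty": 0.01, "tz": 0.235, "spin": 0, "gripper": 1}
    - {"tx": 0.017, "ty": 0.01, "tz": 0.235, "spin": 0, "gripper": 1}

```text
clock: 17.52
position: [627.8, -206.3, 33.2]
ee_rot: [0.707, -0.707, 0.001, -0.001]
contact_force: [-0.4, 0.8, 5.3]
gripper_width: 24.5
```

```bash
python3 -c "
from h import *
plan(628,-206,33)
d=snap('scene','s14');cv2.imwrite('pics/s14c.png',cv2.resize(d['frame'][170:250,360:460,::-1],None,fx=6,fy=6,interpolation=2))
"
```

```text
clk 17.52 pos [ 627.8 -206.3   33.2] jaw yaw -179.95 tilt 0.14 w 24.5 F [-0.4  0.8  5.3] -> [-0.001 -0.001  0.001]
```

View pics/s14c.png

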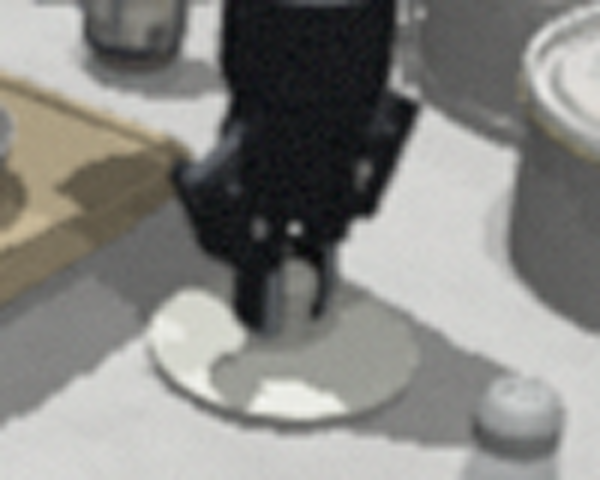

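Call:
play_rows:
  targets:
    - {"tx": 0, "ty": 0, "tz": -0.2, "spin": 0, "gripper": 1}
    - {"tx": 0, "ty": 0, "tz": -0.4, "spin": 0, "gripper": 1}
    - {"tx": -0.15, "ty": 0.05, "tz": -0.42, "spin": 0, "gripper": 1}
    - {"tx": -0.35, "ty": 0.1, "tz": -0.42, "spin": 0, "gripper": 1}
    - {"tx": -0.55, "ty": 0.15, "tz": -0.42, "spin": 0, "gripper": 1}
    - {"tx": -0.75, "ty": 0.225, "tz": -0.42, "spin": 0, "gripper": 1}
    - {"tx": -0.835, "ty": 0.225, "tz": -0.42, "spin": 0, "gripper": 1}
    - {"tx": -0.835, "ty": 0.225, "tz": -0.42, "spin": 0, "gripper": 1}
    - {"tx": -0.835, "ty": 0.225, "tz": -0.42, "spin": 0, "gripper": 1}
    - {"tx": -0.835, "ty": 0.225, "tz": -0.42, "spin": 0, "gripper": 1}

```text
clock: 18.82
position: [570.7, 1.5, 136.5]
ee_rot: [-0.707, 0.708, 0.0, -0.0]
contact_force: [-0.2, -0.0, -1.0]
gripper_width: 24.3
```

```bash
python3 -c "
from h import *
plan(571.5,2.5,79)
d=snap('scene','s15');cv2.imwrite('pics/s15c.png',cv2.resize(d['frame'][120:240,280:430,::-1],None,fx=4,fy=4,interpolation=2))
"
```

```text
clk 18.82 pos [570.7   1.5 136.5] jaw yaw 179.92 tilt 0.03 w 24.3 F [-0.2 -0.  -1. ] -> [-0.004 -0.003  0.23 ]
```

View pics/s15c.png

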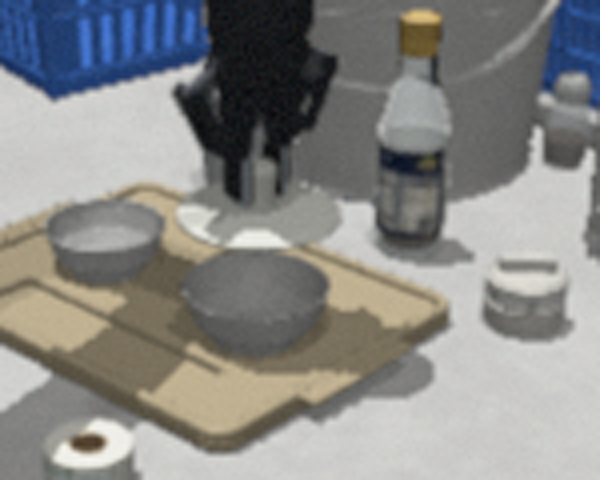

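Call:
play_rows:
  targets:
    - {"tx": -0.003, "ty": -0.003, "tz": 0.08, "spin": 0, "gripper": 1}
    - {"tx": -0.003, "ty": -0.003, "tz": 0.15, "spin": 0, "gripper": 1}
    - {"tx": -0.003, "ty": -0.003, "tz": 0.19, "spin": 0, "gripper": 1}
    - {"tx": -0.003, "ty": -0.003, "tz": 0.21, "spin": 0, "gripper": 1}
    - {"tx": -0.003, "ty": -0.003, "tz": 0.222, "spin": 0, "gripper": 1}
    - {"tx": -0.003, "ty": -0.003, "tz": 0.222, "spin": 0, "gripper": 1}

```text
clock: 19.62
position: [571.5, 3.4, 81.6]
ee_rot: [0.707, -0.707, 0.0, -0.0]
contact_force: [-0.0, 0.8, -0.3]
gripper_width: 24.6
```

```bash
python3 -c "
from h import *
plan(571.5,2.5,79)
d=snap('scene','s16');cv2.imwrite('pics/s16c.png',cv2.resize(d['frame'][140:240,280:380,::-1],None,fx=6,fy=6,interpolation=2))
"
```

```text
clk 19.62 pos [571.5   3.4  81.6] jaw yaw -179.98 tilt 0.02 w 24.6 F [-0.   0.8 -0.3] -> [0.003 0.    0.01 ]
```

View pics/s16c.png

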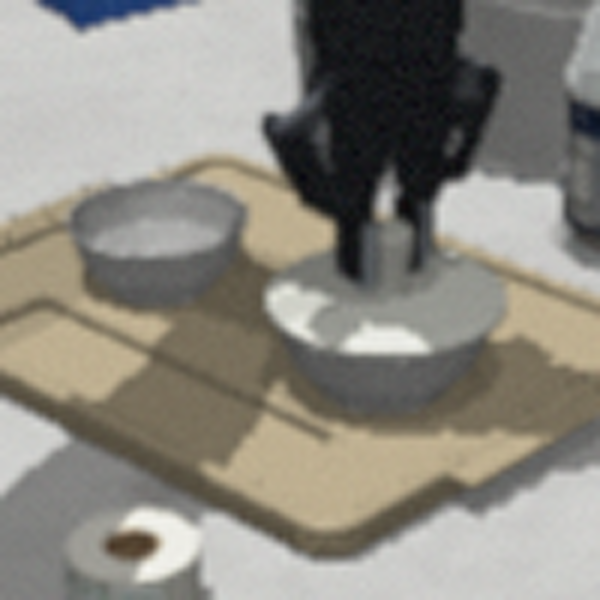

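Call:
play_rows:
  targets:
    - {"tx": 0, "ty": 0, "tz": 0.009, "spin": 0, "gripper": 1}
    - {"tx": 0, "ty": 0, "tz": 0.009, "spin": 0, "gripper": 1}
    - {"tx": 0, "ty": 0, "tz": 0.009, "spin": 0, "gripper": 0.2}
    - {"tx": 0, "ty": 0, "tz": 0.009, "spin": 0, "gripper": -0.2}
    - {"tx": 0, "ty": 0, "tz": 0.009, "spin": 0, "gripper": -0.4}
    - {"tx": 0, "ty": 0, "tz": 0.009, "spin": 0, "gripper": -0.4}
    - {"tx": 0, "ty": 0, "tz": -0.15, "spin": 0, "gripper": -0.4}
    - {"tx": 0, "ty": 0, "tz": -0.35, "spin": 0, "gripper": -0.4}
    - {"tx": 0.2, "ty": 0, "tz": -0.35, "spin": 0, "gripper": -0.4}
    - {"tx": 0.45, "ty": 0, "tz": -0.35, "spin": 0, "gripper": -0.4}
    - {"tx": 0.7, "ty": 0, "tz": -0.35, "spin": 0, "gripper": -0.4}
    - {"tx": 0.95, "ty": 0, "tz": -0.35, "spin": 0, "gripper": -0.4}

```text
clock: 21.18
position: [571.3, -236.0, 169.0]
ee_rot: [0.707, -0.707, 0.0, -0.0]
contact_force: [1.8, -0.3, -0.8]
gripper_width: 60.1
```

```bash
python3 -c "
from h import *
plan(584,-370,120)
d=snap('scene','s17');cv2.imwrite('pics/s17c.png',cv2.resize(d['frame'][140:240,280:380,::-1],None,fx=6,fy=6,interpolation=2))
dd=dict(d);dd['depth']=median_filter(d['depth'],3);P=cloud(dd)
t=P[(np.hypot(P[...,0]-572,P[...,1]-0)<75)&(P[...,2]>50)&(P[...,2]<70)]
A=np.c_[t[:,:2]-[572,2],np.ones(len(t))];print(len(t),np.linalg.lstsq(A,t[:,2],rcond=None)[0].round(3))
"
```

```text
clk 21.18 pos [ 571.3 -236.   169. ] jaw yaw -179.95 tilt 0.03 w 60.1 F [ 1.8 -0.3 -0.8] -> [ 0.536 -0.05   0.196]
578 [1.6000e-02 1.9000e-02 5.6735e+01]
```

View pics/s17c.png

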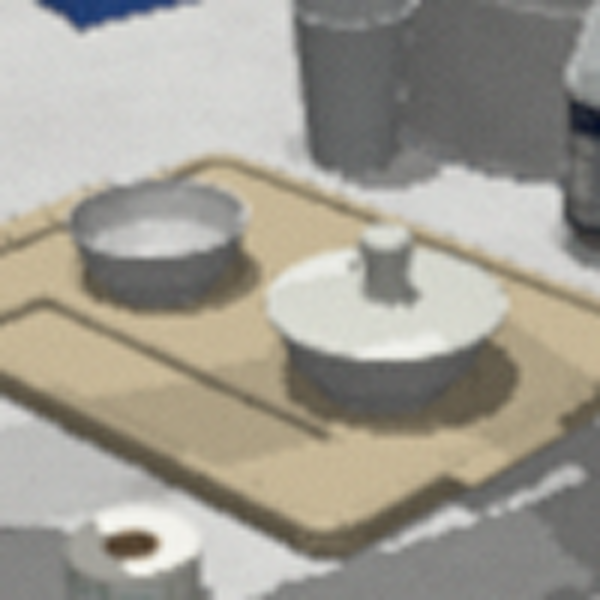

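Call:
play_rows:
  targets:
    - {"tx": 0.25, "ty": -0.05, "tz": 0, "spin": 0, "gripper": -0.8}
    - {"tx": 0.45, "ty": -0.05, "tz": 0, "spin": 0, "gripper": -0.8}
    - {"tx": 0.536, "ty": -0.05, "tz": 0, "spin": 0, "gripper": -0.8}
    - {"tx": 0.536, "ty": -0.05, "tz": 0.15, "spin": 0, "gripper": -0.8}
    - {"tx": 0.536, "ty": -0.05, "tz": 0.15, "spin": 0, "gripper": -0.8}
    - {"tx": 0.536, "ty": -0.05, "tz": 0.15, "spin": 0, "gripper": -0.8}

```text
clock: 21.98
position: [584.6, -367.8, 132.4]
ee_rot: [0.708, -0.706, 0.001, 0.0]
contact_force: [0.2, 0.2, 0.6]
gripper_width: 76.8
```

```bash
python3 -c "
from h import *
plan(584.5,-370,45)
d=snap('scene','s18');cv2.imwrite('pics/s18c.png',cv2.resize(d['frame'][160:300,390:510,::-1],None,fx=4.2,fy=4.2,interpolation=2))
"
```

```text
clk 21.98 pos [ 584.6 -367.8  132.4] jaw yaw -179.9 tilt 0.07 w 76.8 F [0.2 0.2 0.6] -> [0.008 0.001 0.35 ]
```

View pics/s18c.png

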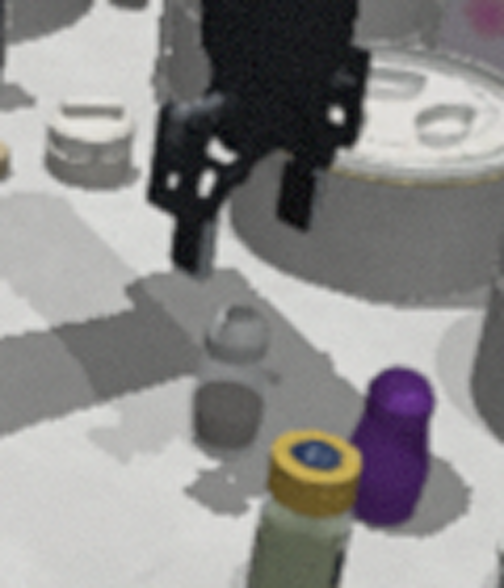

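Call:
play_rows:
  targets:
    - {"tx": 0.004, "ty": 0, "tz": 0.1, "spin": 0, "gripper": -0.8}
    - {"tx": 0.004, "ty": 0, "tz": 0.22, "spin": 0, "gripper": -0.8}
    - {"tx": 0.004, "ty": 0, "tz": 0.32, "spin": 0, "gripper": -0.8}
    - {"tx": 0.004, "ty": 0, "tz": 0.35, "spin": 0, "gripper": -0.8}
    - {"tx": 0.004, "ty": 0, "tz": 0.35, "spin": 0, "gripper": 0.3}
    - {"tx": 0.004, "ty": 0, "tz": 0.35, "spin": 0, "gripper": 0.3}
    - {"tx": 0.004, "ty": 0, "tz": 0.35, "spin": 0, "gripper": 0.5}
    - {"tx": 0.004, "ty": 0, "tz": 0.35, "spin": 0, "gripper": 0.5}

```text
clock: 23.02
position: [585.4, -369.7, 46.3]
ee_rot: [0.707, -0.707, 0.002, -0.001]
contact_force: [-0.5, 0.1, 6.3]
gripper_width: 37.5
```

```bash
python3 -c "
from h import *
plan(632,96,52)
d=snap('scene','s19');cv2.imwrite('pics/s19c.png',cv2.resize(d['frame'][160:300,390:510,::-1],None,fx=4.2,fy=4.2,interpolation=2))
"
```

```text
clk 23.02 pos [ 585.4 -369.7   46.3] jaw yaw -179.94 tilt 0.26 w 37.5 F [-0.5  0.1  6.3] -> [-1.863 -0.188 -0.026]
```

View pics/s19c.png

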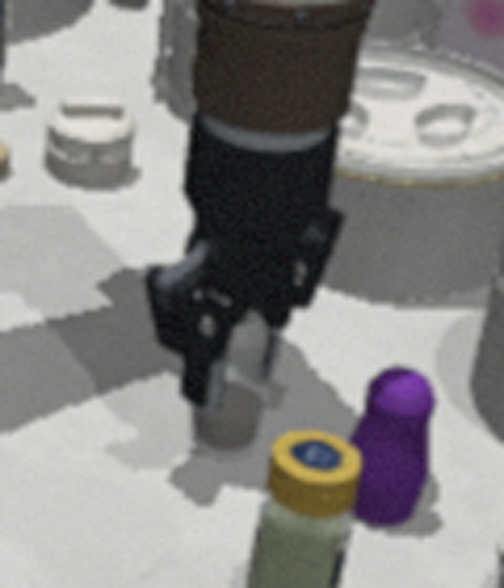

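Call:
play_rows:
  targets:
    - {"tx": 0, "ty": 0, "tz": 0, "spin": 0, "gripper": 1}
    - {"tx": 0, "ty": 0, "tz": -0.2, "spin": 0, "gripper": 1}
    - {"tx": 0, "ty": 0, "tz": -0.4, "spin": 0, "gripper": 1}
    - {"tx": -0.1, "ty": 0, "tz": -0.52, "spin": 0, "gripper": 1}
    - {"tx": -0.3, "ty": -0.1, "tz": -0.52, "spin": 0, "gripper": 1}
    - {"tx": -0.5, "ty": -0.15, "tz": -0.52, "spin": 0, "gripper": 1}
    - {"tx": -0.7, "ty": -0.188, "tz": -0.52, "spin": 0, "gripper": 1}
    - {"tx": -0.9, "ty": -0.188, "tz": -0.52, "spin": 0, "gripper": 1}
    - {"tx": -1, "ty": -0.188, "tz": -0.52, "spin": 0, "gripper": 1}
    - {"tx": -1, "ty": -0.188, "tz": -0.52, "spin": 0, "gripper": 1}

```text
clock: 24.32
position: [630.7, -117.2, 173.8]
ee_rot: [0.708, -0.706, -0.0, 0.0]
contact_force: [-0.4, -0.9, -0.5]
gripper_width: 37.4
```

Call:
play_rows:
  targets:
    - {"tx": -0.2, "ty": 0, "tz": 0, "spin": 0, "gripper": 1}
    - {"tx": -0.4, "ty": 0, "tz": 0, "spin": 0, "gripper": 1}
    - {"tx": -0.6, "ty": 0, "tz": 0, "spin": 0, "gripper": 1}
    - {"tx": -0.8, "ty": 0, "tz": 0, "spin": 0, "gripper": 1}
    - {"tx": -0.865, "ty": 0, "tz": 0, "spin": 0, "gripper": 1}
    - {"tx": -0.865, "ty": 0, "tz": 0, "spin": 0, "gripper": 1}
    - {"tx": -0.865, "ty": 0, "tz": 0.2, "spin": 0, "gripper": 1}
    - {"tx": -0.865, "ty": 0, "tz": 0.35, "spin": 0, "gripper": 1}
    - {"tx": -0.865, "ty": 0, "tz": 0.35, "spin": 0, "gripper": 1}
    - {"tx": -0.865, "ty": 0, "tz": 0.35, "spin": 0, "gripper": 1}

```text
clock: 25.58
position: [632.1, 96.1, 88.0]
ee_rot: [-0.707, 0.707, -0.001, 0.001]
contact_force: [0.6, -0.0, -0.0]
gripper_width: 37.7
```

```bash
python3 -c "
from h import *
plan(632,97,53)
d=snap('scene','s20');cv2.imwrite('pics/s20c.png',cv2.resize(d['frame'][100:220,260:380,::-1],None,fx=4.8,fy=4.8,interpolation=2))
"
```

```text
clk 25.57 pos [632.1  96.1  88. ] jaw yaw 179.97 tilt 0.15 w 37.7 F [ 0.6 -0.  -0. ] -> [-0.003  0.001  0.14 ]
```

View pics/s20c.png

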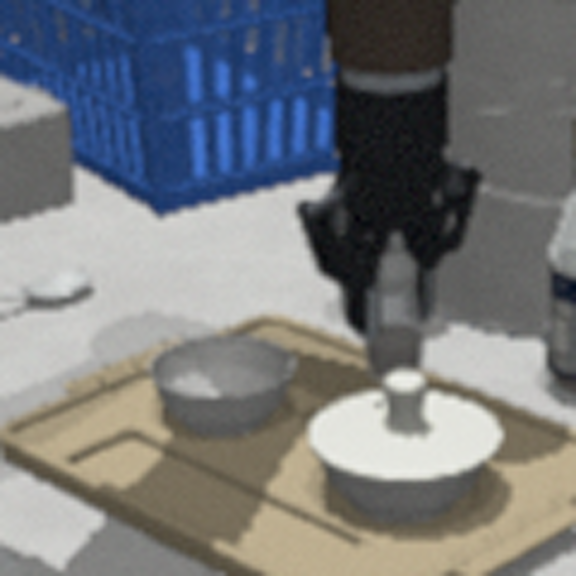

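Call:
play_rows:
  targets:
    - {"tx": 0, "ty": 0, "tz": 0.05, "spin": 0, "gripper": 1}
    - {"tx": 0, "ty": 0, "tz": 0.1, "spin": 0, "gripper": 1}
    - {"tx": 0, "ty": 0, "tz": 0.125, "spin": 0, "gripper": 1}
    - {"tx": 0, "ty": 0, "tz": 0.134, "spin": 0, "gripper": 1}
    - {"tx": 0, "ty": 0, "tz": 0.134, "spin": 0, "gripper": 1}

```text
clock: 26.25
position: [630.6, 97.2, 53.3]
ee_rot: [0.707, -0.707, -0.0, 0.0]
contact_force: [-2.3, -0.2, 3.0]
gripper_width: 38.1
```

```bash
python3 -c "
from h import *
plan(632,97,53)
d=snap('scene','s21');cv2.imwrite('pics/s21c.png',cv2.resize(d['frame'][120:200,290:370,::-1],None,fx=7,fy=7,interpolation=2))
"
```

```text
clk 26.25 pos [630.6  97.2  53.3] jaw yaw -179.95 tilt 0.04 w 38.1 F [-2.3 -0.2  3. ] -> [ 0.001 -0.006  0.001]
```

View pics/s21c.png

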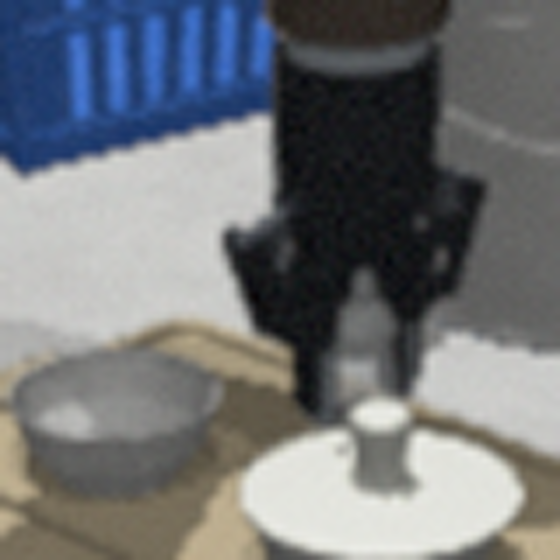

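Call:
play_rows:
  targets:
    - {"tx": 0, "ty": 0, "tz": 0.003, "spin": 0, "gripper": 0.1}
    - {"tx": 0, "ty": 0, "tz": 0.003, "spin": 0, "gripper": -0.2}
    - {"tx": 0, "ty": 0, "tz": 0.003, "spin": 0, "gripper": -0.5}
    - {"tx": 0, "ty": 0, "tz": 0.003, "spin": 0, "gripper": -0.5}
    - {"tx": 0, "ty": 0, "tz": -0.2, "spin": 0, "gripper": -0.5}
    - {"tx": 0, "ty": 0, "tz": -0.4, "spin": 0, "gripper": -0.5}
    - {"tx": 0, "ty": 0, "tz": -0.5, "spin": 0, "gripper": -0.5}
    - {"tx": -0.25, "ty": 0, "tz": -0.5, "spin": 0, "gripper": -0.5}
    - {"tx": -0.5, "ty": 0.1, "tz": -0.5, "spin": 0, "gripper": -0.5}
    - {"tx": -0.75, "ty": 0.2, "tz": -0.5, "spin": 0, "gripper": 0}
    - {"tx": -1, "ty": 0.3, "tz": -0.5, "spin": 0, "gripper": 0}
    - {"tx": -1, "ty": 0.4, "tz": -0.5, "spin": 0, "gripper": 0}

```text
clock: 27.8
position: [529.8, 350.5, 177.0]
ee_rot: [0.708, -0.706, -0.0, -0.0]
contact_force: [0.9, 0.0, -0.2]
gripper_width: 42.4
```

```bash
python3 -c "
from h import *
plan(500,434,120)
d=snap('scene','s22');cv2.imwrite('pics/s22c.png',cv2.resize(d['frame'][120:240,210:390,::-1],None,fx=4.4,fy=4.4,interpolation=2))
d=snap('top','t22');cv2.imwrite('pics/t22c.png',cv2.resize(d['frame'][110:265,160:360,::-1],None,fx=4,fy=3.8,interpolation=2))
"
```

```text
clk 27.8 pos [529.8 350.5 177. ] jaw yaw -179.81 tilt 0.04 w 42.4 F [ 0.9  0.  -0.2] -> [-0.334  0.118  0.228]
```

View pics/s22c.png

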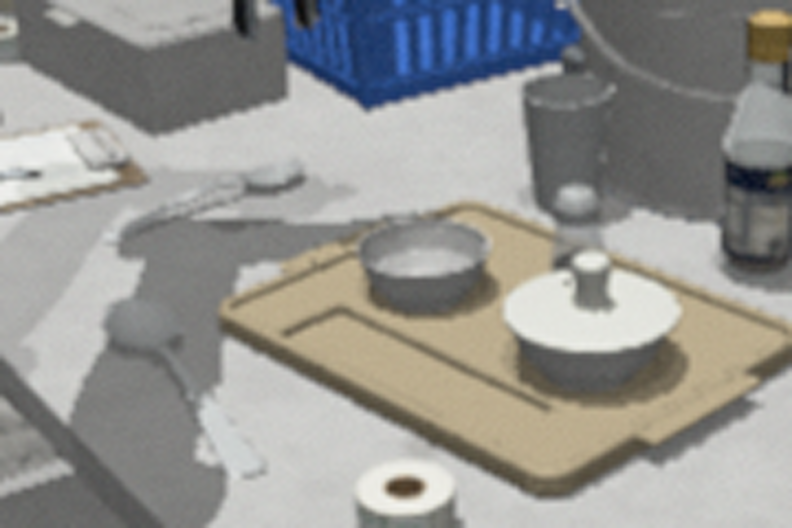

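View pics/t22c.png

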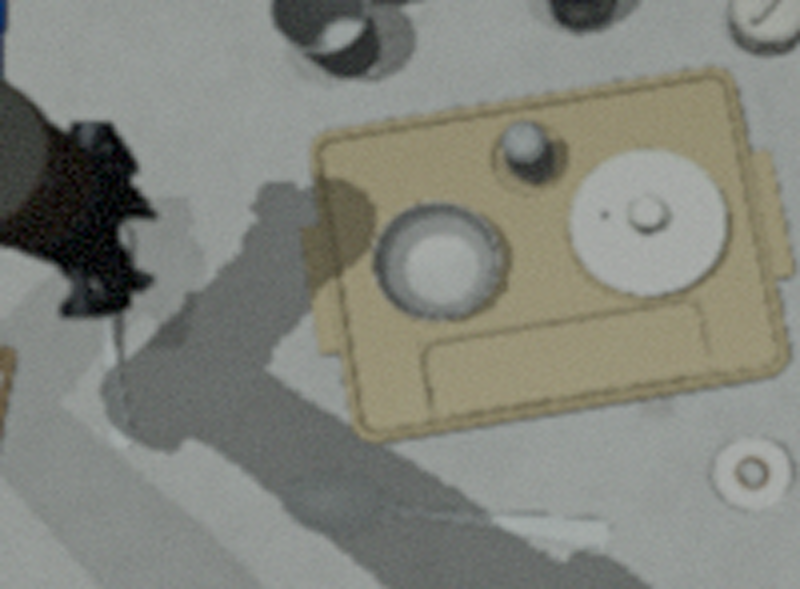

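```bash
python3 - <<'E'
from h import *
d=load("t8.npz");P=cloud(d)
g=d["frame"].astype(float)
sub=g[155:240,170:205];bg=cv2.GaussianBlur(g,(0,0),15)[155:240,170:205]
# bright-or-raised mask
dd=dict(d);dd["depth"]=median_filter(d["depth"],3);z=cloud(dd)[...,2]
m=((z>3.5)&(z<30))[155:240,170:205]
diff=(g.mean(-1)-np.median(g[155:240,165:215].mean(-1)))[155:240,170:205]
mm=m|(diff>14)
for r in range(85):
    c=np.where(mm[r])[0]
    c2=np.where(m[r])[0]; c3=np.where(diff[r]>10)[0]
    if len(c) and r%4==0: print(r+155,c.min()+170,c.max()+170,len(c),len(c2),(c2.mean()+170).round(1) if len(c2) else None,(c3.mean()+170).round(1) if len(c3) else None)
print("tip",ray(d,187.5,166,8),"hend",ray(d,190.5,228,3))
E
python3 -c "
import cv2;a=cv2.imread('pics/t8.png');cv2.imwrite('pics/sp.png',cv2.resize(a[155:240,160:220],None,fx=7,fy=7,interpolation=0))"
```

```text
167 183 188 6 6 185.5 None
171 181 191 11 11 186.0 None
175 180 191 5 5 184.8 186.0
179 180 191 8 8 185.0 None
183 182 189 8 8 185.5 None
187 185 187 3 3 186.0 None
191 185 186 2 2 185.5 None
195 185 187 3 3 186.0 186.0
199 185 188 4 4 186.5 186.5
203 185 188 4 4 186.5 187.0
207 186 190 5 5 188.0 187.5
211 186 190 5 5 188.0 189.0
215 186 190 5 5 188.0 189.0
219 186 190 5 5 188.0 189.0
tip [588.73093084 435.84382711   8.        ] hend [389.24550447 418.14224695   3.        ]
```

View pics/sp.png

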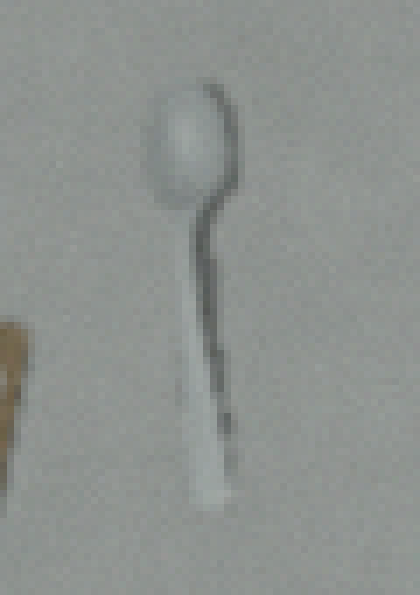

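Call:
play_rows:
  targets:
    - {"tx": -0.15, "ty": 0.08, "tz": 0, "spin": 0.2, "gripper": 0}
    - {"tx": -0.327, "ty": 0.16, "tz": 0, "spin": 0.5, "gripper": 0}
    - {"tx": -0.327, "ty": 0.16, "tz": 0, "spin": 1, "gripper": 0}
    - {"tx": -0.327, "ty": 0.16, "tz": 0, "spin": 1, "gripper": 0}
    - {"tx": -0.327, "ty": 0.16, "tz": 0, "spin": 1, "gripper": 0}
    - {"tx": -0.327, "ty": 0.16, "tz": 0, "spin": 1, "gripper": 0}

```text
clock: 28.65
position: [491.3, 428.3, 177.7]
ee_rot: [-0.383, 0.924, -0.0, -0.0]
contact_force: [0.3, -0.4, -0.7]
gripper_width: 42.7
```

Call:
play_rows:
  targets:
    - {"tx": 0, "ty": 0, "tz": 0.2, "spin": 0.4, "gripper": 0}
    - {"tx": 0, "ty": 0, "tz": 0.4, "spin": 0.858, "gripper": 0}
    - {"tx": 0, "ty": 0, "tz": 0.4, "spin": 0.858, "gripper": 0}
    - {"tx": 0, "ty": 0, "tz": 0.4, "spin": 0.858, "gripper": 0}
    - {"tx": 0, "ty": 0, "tz": 0.4, "spin": 0.858, "gripper": 0}
    - {"tx": 0, "ty": 0, "tz": 0.4, "spin": 0.858, "gripper": 0}

```text
clock: 29.4
position: [491.0, 428.6, 77.9]
ee_rot: [-0.057, 0.998, 0.0, 0.0]
contact_force: [-0.4, 0.1, -0.2]
gripper_width: 42.9
```

```bash
python3 -c "
from h import *
plan(490,432,21);print(read_state()['joints'].round(2))
d=snap('scene','s23');cv2.imwrite('pics/s23c.png',cv2.resize(d['frame'][110:210,200:300,::-1],None,fx=6,fy=6,interpolation=2))
d=snap('top','t23');cv2.imwrite('pics/t23c.png',cv2.resize(d['frame'][130:250,140:260,::-1],None,fx=5,fy=5,interpolation=2))
"
```

```text
clk 29.4 pos [491.  428.6  77.9] jaw yaw 96.51 tilt 0.01 w 42.9 F [-0.4  0.1 -0.2] -> [0.002 0.014 0.228]
[ 0.97  0.58 -0.12 -0.   -0.87 -2.42]
```

View pics/s23c.png

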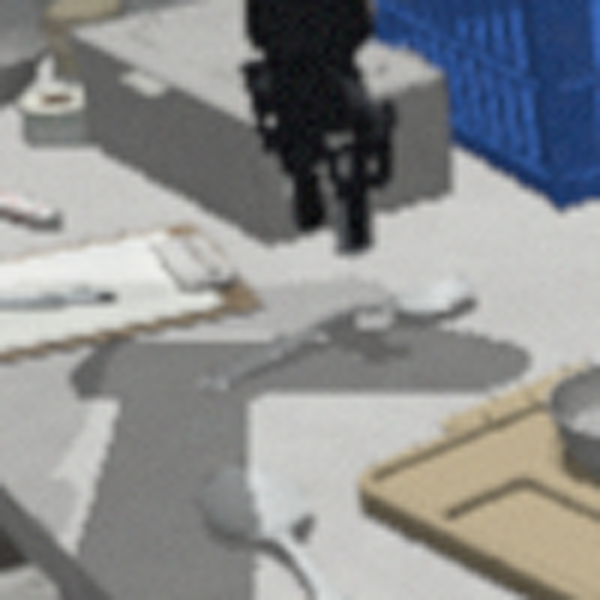

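View pics/t23c.png

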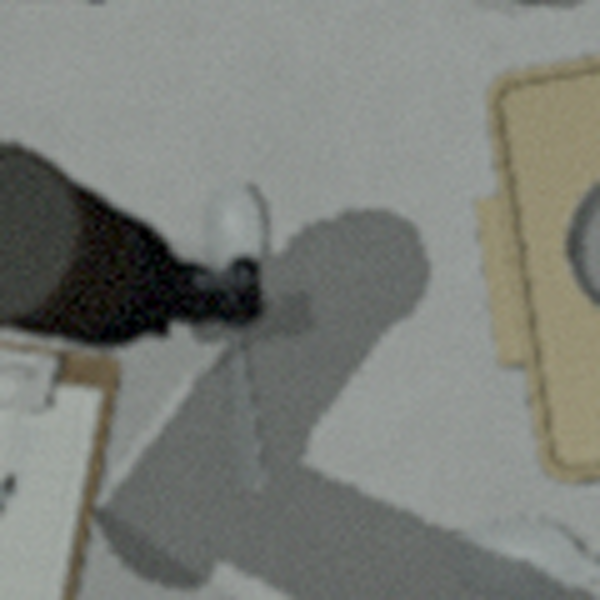

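Call:
play_rows:
  targets:
    - {"tx": 0, "ty": 0.012, "tz": 0.1, "spin": 0, "gripper": 0}
    - {"tx": 0, "ty": 0.012, "tz": 0.19, "spin": 0, "gripper": 0}
    - {"tx": 0, "ty": 0.012, "tz": 0.225, "spin": 0, "gripper": 0}
    - {"tx": 0, "ty": 0.012, "tz": 0.225, "spin": 0, "gripper": 0}
    - {"tx": 0, "ty": 0.012, "tz": 0.225, "spin": 0, "gripper": 1}
    - {"tx": 0, "ty": 0.012, "tz": 0.225, "spin": 0, "gripper": 1}
    - {"tx": 0, "ty": 0.012, "tz": 0.225, "spin": 0, "gripper": 1}
    - {"tx": 0, "ty": 0.012, "tz": 0.225, "spin": 0, "gripper": 1}
    - {"tx": 0, "ty": 0.012, "tz": 0.225, "spin": 0, "gripper": 1}

```text
clock: 30.62
position: [490.8, 432.4, 22.6]
ee_rot: [-0.056, 0.998, 0.001, 0.001]
contact_force: [-1.1, -0.1, 6.2]
gripper_width: 7.5
```

Call:
play_rows:
  targets:
    - {"tx": 0, "ty": 0, "tz": -0.15, "spin": 0, "gripper": 1}
    - {"tx": 0, "ty": 0, "tz": -0.35, "spin": 0, "gripper": 1}
    - {"tx": 0, "ty": 0, "tz": -0.5, "spin": 0, "gripper": 1}
    - {"tx": 0, "ty": 0, "tz": -0.5, "spin": 0, "gripper": 1}
    - {"tx": 0, "ty": 0, "tz": -0.5, "spin": 0, "gripper": 1}

```text
clock: 31.25
position: [489.6, 431.1, 145.3]
ee_rot: [-0.056, 0.998, -0.001, -0.001]
contact_force: [-0.2, 0.3, -0.9]
gripper_width: 7.3
```

```bash
python3 -c "
from h import *
plan(464,69,120)
d=snap('scene','s24');cv2.imwrite('pics/s24c.png',cv2.resize(d['frame'][80:200,200:320,::-1],None,fx=5,fy=5,interpolation=2))
d=snap('top','t24');cv2.imwrite('pics/t24c.png',cv2.resize(d['frame'][130:250,140:260,::-1],None,fx=5,fy=5,interpolation=2))
"
```

```text
clk 31.25 pos [489.6 431.1 145.3] jaw yaw 96.38 tilt 0.14 w 7.3 F [-0.2  0.3 -0.9] -> [ 0.262 -1.428  0.103]
```

View pics/s24c.png

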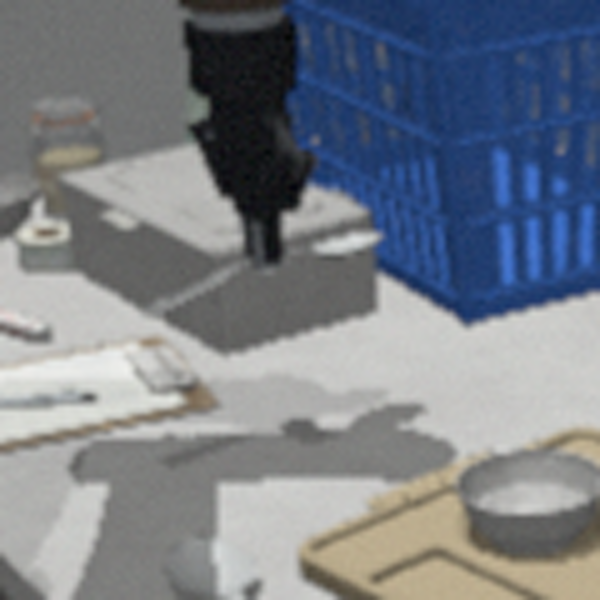

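View pics/t24c.png

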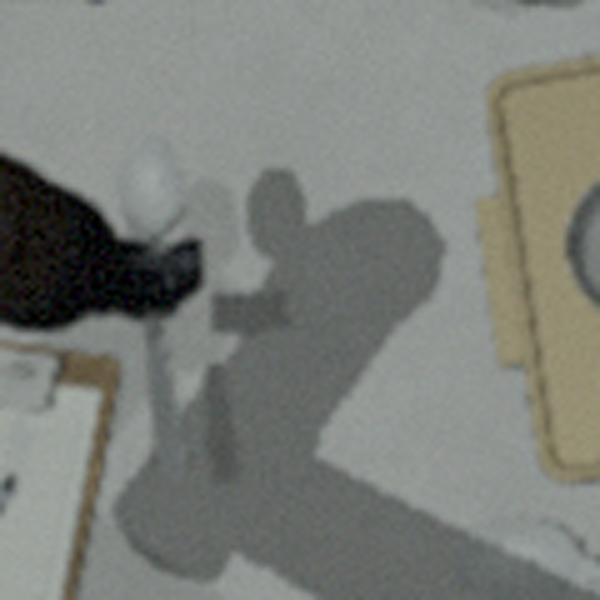

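```bash
cat >> h.py <<'E'
def spoon(d,p,jy):
    # jy: jaw yaw deg; spoon axis = jaw-90
    dd=dict(d);dd["depth"]=median_filter(d["depth"],3);P=cloud(dd)
    a=np.radians(jy-90);e=np.array([np.cos(a),np.sin(a)]);n=np.array([-e[1],e[0]])
    q=P[...,:2]-p[:2];s=q@e;l=q@n;h=P[...,2]-p[2]
    m=(abs(s)<130)&(abs(l)<35)&(h>-40)&(h<15)
    for s0 in range(-130,130,15):
        w=m&(s>=s0)&(s<s0+15)
        if w.sum()>2: print(s0,w.sum(),"lat",l[w].min().round(0),np.median(l[w]).round(1),l[w].max().round(0),"h",np.median(h[w]).round(1), "s",s[w].min().round(1),s[w].max().round(1))
E
python3 -c "
from h import *
p=read_state()['position']
for f in ('t24','s24'): print(f);spoon(load(f+'.npz'),p,96.4)"
```

```text
t24
-100 33 lat -9.0 -0.3 8.0 h -20.0 s -99.7 -85.2
-85 35 lat -8.0 1.0 11.0 h -18.0 s -84.8 -70.1
-70 29 lat -6.0 0.0 9.0 h -15.6 s -69.0 -55.1
-55 27 lat -6.0 -0.1 9.0 h -12.8 s -54.9 -40.2
-40 24 lat -4.0 1.6 9.0 h -10.9 s -39.6 -25.1
-25 30 lat -7.0 1.9 11.0 h -7.2 s -23.7 -10.1
-10 10 lat -16.0 -9.6 5.0 h -0.1 s -9.9 -6.2
20 9 lat -7.0 -3.8 1.0 h -8.2 s 27.8 34.9
35 40 lat -13.0 2.6 16.0 h -15.0 s 35.5 50.0
50 64 lat -17.0 3.0 21.0 h -19.6 s 50.3 65.0
65 65 lat -17.0 2.5 19.0 h -19.2 s 65.2 79.7
80 53 lat -14.0 1.0 18.0 h -15.9 s 80.1 94.9
95 4 lat -2.0 -0.4 7.0 h -14.8 s 95.0 98.2
s24
-100 6 lat -3.0 -1.1 3.0 h -22.8 s -93.8 -87.6
-85 8 lat -3.0 -0.1 5.0 h -21.1 s -84.3 -70.8
-70 6 lat -2.0 -0.2 0.0 h -19.3 s -69.8 -57.8
-55 10 lat -5.0 -1.5 8.0 h -15.6 s -53.2 -40.0
-40 3 lat -4.0 1.6 4.0 h -13.6 s -38.8 -26.0
-25 25 lat -14.0 -0.7 11.0 h -2.4 s -17.0 -10.0
-10 37 lat -19.0 -15.2 8.0 h 0.4 s -9.9 4.8
5 7 lat -17.0 -11.3 -2.0 h -4.4 s 5.7 17.5
50 13 lat 7.0 9.8 18.0 h -20.7 s 52.0 64.8
65 16 lat -0.0 6.2 17.0 h -20.8 s 65.9 79.7
80 16 lat -5.0 0.9 13.0 h -18.3 s 80.1 94.1
```

Call:
play_rows:
  targets:
    - {"tx": 0.03, "ty": -0.15, "tz": -0.05, "spin": 0, "gripper": 1}
    - {"tx": 0.07, "ty": -0.35, "tz": -0.05, "spin": -0.2, "gripper": 1}
    - {"tx": 0.1, "ty": -0.55, "tz": -0.05, "spin": -0.4, "gripper": 1}
    - {"tx": 0.13, "ty": -0.75, "tz": -0.05, "spin": -0.6, "gripper": 1}
    - {"tx": 0.13, "ty": -0.75, "tz": -0.05, "spin": -0.8, "gripper": 1}
    - {"tx": 0.13, "ty": -0.75, "tz": -0.05, "spin": -1, "gripper": 1}
    - {"tx": 0.13, "ty": -0.75, "tz": -0.05, "spin": -1, "gripper": 1}
    - {"tx": 0.13, "ty": -0.75, "tz": -0.05, "spin": -1, "gripper": 1}

```text
clock: 32.35
position: [478.7, 241.7, 158.3]
ee_rot: [-0.433, 0.901, -0.0, -0.001]
contact_force: [0.1, 0.5, -0.8]
gripper_width: 7.5
```

```bash
python3 -c "
from h import *
plan(464,69,120)"
```

```text
clk 32.35 pos [478.7 241.7 158.3] jaw yaw 141.29 tilt 0.09 w 7.5 F [ 0.1  0.5 -0.8] -> [ 0.576 -0.386  0.154]
```

Call:
play_rows:
  targets:
    - {"tx": 0.12, "ty": -0.08, "tz": 0, "spin": -0.2, "gripper": 1}
    - {"tx": 0.27, "ty": -0.18, "tz": 0, "spin": -0.4, "gripper": 1}
    - {"tx": 0.42, "ty": -0.28, "tz": 0, "spin": -0.6, "gripper": 1}
    - {"tx": 0.576, "ty": -0.386, "tz": 0, "spin": -0.8, "gripper": 1}
    - {"tx": 0.576, "ty": -0.386, "tz": 0, "spin": -1, "gripper": 1}
    - {"tx": 0.576, "ty": -0.386, "tz": 0, "spin": -1, "gripper": 1}
    - {"tx": 0.576, "ty": -0.386, "tz": 0.15, "spin": -1, "gripper": 1}
    - {"tx": 0.576, "ty": -0.386, "tz": 0.3, "spin": -1, "gripper": 1}
    - {"tx": 0.576, "ty": -0.386, "tz": 0.3, "spin": -1, "gripper": 1}
    - {"tx": 0.576, "ty": -0.386, "tz": 0.3, "spin": -1, "gripper": 1}

```text
clock: 33.6
position: [465.6, 69.9, 85.0]
ee_rot: [0.746, -0.666, 0.001, -0.001]
contact_force: [0.4, -0.2, 0.4]
gripper_width: 7.3
```

```bash
python3 -c "
from h import *
plan(464.2,68.8,30)
d=snap('scene','s25');cv2.imwrite('pics/s25c.png',cv2.resize(d['frame'][110:250,240:380,::-1],None,fx=4,fy=4,interpolation=2))
d=snap('top','t25')
spoon(d,read_state()['position'],186.4);spoon(load('s25.npz'),read_state()['position'],186.4)
"
```

```text
clk 33.6 pos [465.6  69.9  85. ] jaw yaw -173.59 tilt 0.1 w 7.3 F [ 0.4 -0.2  0.4] -> [0.004 0.006 0.22 ]
-100 28 lat -11.0 -0.8 8.0 h -21.9 s -97.6 -85.2
-85 30 lat -9.0 -0.2 8.0 h -18.9 s -84.9 -70.3
-70 26 lat -7.0 -0.1 6.0 h -16.4 s -69.9 -55.1
-55 26 lat -8.0 1.4 8.0 h -14.6 s -54.7 -40.2
-40 23 lat -9.0 0.7 7.0 h -11.3 s -39.9 -27.2
35 3 lat 12.0 12.5 14.0 h -13.1 s 45.8 49.7
50 6 lat 14.0 16.7 19.0 h -15.4 s 52.4 64.7
-100 24 lat -7.0 1.9 9.0 h -22.5 s -98.0 -85.1
-85 20 lat -9.0 0.2 8.0 h -20.9 s -84.6 -70.2
-70 21 lat -9.0 1.6 6.0 h -18.8 s -69.2 -56.2
-55 18 lat -5.0 1.8 7.0 h -15.6 s -54.9 -41.1
-40 14 lat -5.0 2.3 6.0 h -12.7 s -39.2 -25.0
-25 56 lat -12.0 1.8 12.0 h -2.3 s -24.0 -10.1
-10 46 lat -14.0 14.7 18.0 h 0.5 s -10.0 3.5
5 6 lat 17.0 17.2 18.0 h 3.4 s 5.1 6.9
20 3 lat 1.0 2.2 3.0 h -12.4 s 30.4 32.5
35 3 lat -10.0 -6.3 -5.0 h -17.8 s 46.9 47.9
50 25 lat -18.0 -4.3 9.0 h -22.6 s 53.1 64.4
65 37 lat -18.0 -4.7 14.0 h -21.2 s 65.4 79.6
80 35 lat -17.0 -5.2 12.0 h -17.9 s 80.4 94.9
```

View pics/s25c.png

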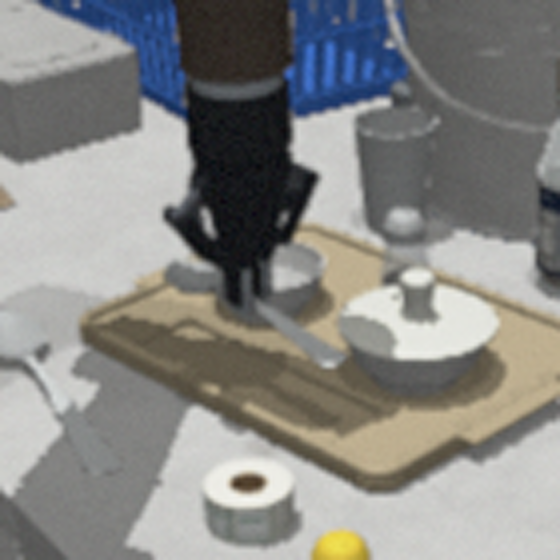

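Call:
play_rows:
  targets:
    - {"tx": 0.004, "ty": 0.006, "tz": 0.03, "spin": -0.082, "gripper": 1}
    - {"tx": 0.004, "ty": 0.006, "tz": 0.1, "spin": -0.082, "gripper": 1}
    - {"tx": 0.004, "ty": 0.006, "tz": 0.17, "spin": -0.082, "gripper": 1}
    - {"tx": 0.004, "ty": 0.006, "tz": 0.205, "spin": -0.082, "gripper": 1}
    - {"tx": 0.004, "ty": 0.006, "tz": 0.214, "spin": -0.082, "gripper": 1}
    - {"tx": 0.004, "ty": 0.006, "tz": 0.214, "spin": -0.082, "gripper": 1}
    - {"tx": 0.004, "ty": 0.006, "tz": 0.214, "spin": -0.082, "gripper": 1}

```text
clock: 34.58
position: [463.6, 68.2, 31.2]
ee_rot: [0.767, -0.642, 0.0, -0.001]
contact_force: [0.5, 1.0, 1.1]
gripper_width: 7.7
```

```bash
python3 -c "
from h import *
plan(464.2,68.8,29.5)
d=snap('scene','s26');cv2.imwrite('pics/s26c.png',cv2.resize(d['frame'][130:250,250:370,::-1],None,fx=5,fy=5,interpolation=2))
"
```

```text
clk 34.58 pos [463.6  68.2  31.2] jaw yaw -169.89 tilt 0.08 w 7.7 F [0.5 1.  1.1] -> [-0.002 -0.003  0.007]
```

View pics/s26c.png

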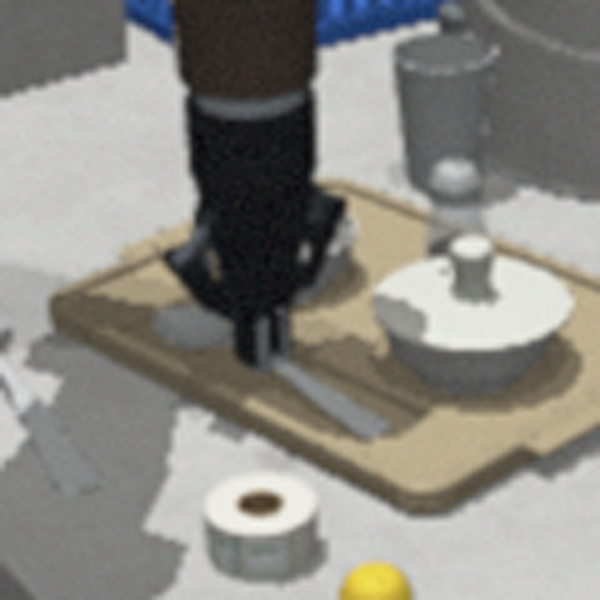

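Call:
play_rows:
  targets:
    - {"tx": 0, "ty": 0, "tz": 0.006, "spin": 0, "gripper": 1}
    - {"tx": 0, "ty": 0, "tz": 0.006, "spin": 0, "gripper": 0.8}
    - {"tx": 0, "ty": 0, "tz": 0.006, "spin": 0, "gripper": 0.5}
    - {"tx": 0, "ty": 0, "tz": 0.006, "spin": 0, "gripper": 0.4}
    - {"tx": 0, "ty": 0, "tz": 0.006, "spin": 0, "gripper": 0.4}
    - {"tx": 0, "ty": 0, "tz": -0.15, "spin": 0, "gripper": 0.4}
    - {"tx": 0, "ty": 0, "tz": -0.35, "spin": 0, "gripper": 0.4}
    - {"tx": 0, "ty": 0, "tz": -0.55, "spin": 0, "gripper": 0.4}
    - {"tx": -0.25, "ty": 0, "tz": -0.7, "spin": 0, "gripper": 0.4}
    - {"tx": -0.5, "ty": 0, "tz": -0.7, "spin": 0, "gripper": 0.4}
    - {"tx": -0.75, "ty": 0, "tz": -0.7, "spin": 0, "gripper": 0.4}
    - {"tx": -1, "ty": 0, "tz": -0.7, "spin": 0, "gripper": 0.4}

```text
clock: 36.12
position: [420.2, 306.9, 205.8]
ee_rot: [0.767, -0.642, -0.0, -0.0]
contact_force: [1.8, 0.4, -0.5]
gripper_width: 25.3
```

Call:
play_rows:
  targets:
    - {"tx": -0.25, "ty": 0, "tz": 0, "spin": 0, "gripper": 0.4}
    - {"tx": -0.4, "ty": 0, "tz": 0, "spin": 0, "gripper": 0.4}
    - {"tx": -0.4, "ty": 0, "tz": 0, "spin": 0, "gripper": 0.4}
    - {"tx": -0.4, "ty": 0, "tz": 0, "spin": 0, "gripper": 0.4}

```text
clock: 36.62
position: [403.1, 402.9, 205.0]
ee_rot: [0.767, -0.642, 0.0, 0.001]
contact_force: [0.7, 0.7, 0.2]
gripper_width: 25.2
```

```bash
python3 - <<'E'
from h import *
plan(464.2,68.8,29.5)
s=snap('scene','s27');d=snap('top','t27')
cv2.imwrite('pics/s27c.png',cv2.resize(s['frame'][120:250,240:390,::-1],None,fx=4.5,fy=4.5,interpolation=2))
cv2.imwrite('pics/t27c.png',cv2.resize(d['frame'][110:240,220:370,::-1],None,fx=4.5,fy=4.5,interpolation=2))
spoon(d,np.array([464.2,68.8,7]),190.1)
d=dict(d);d['depth']=median_filter(d['depth'],3);P=cloud(d);z=P[...,2]
def near(x,y,r): return np.hypot(P[...,0]-x,P[...,1]-y)<r
def cont(m):
    return max(cv2.findContours(m.astype(np.uint8),cv2.RETR_EXTERNAL,cv2.CHAIN_APPROX_NONE)[0],key=cv2.contourArea)[:,0]
rp=lambda c,h:np.array([ray(d,u,v,h)[:2] for u,v in c])
print('small',circ(rp(cont(near(543,168,65)&(z>22)),49)))
print('lid',circ(rp(cont(near(572,2,75)&(z>45)),58)),'z knob',z[near(572,2,12)&(z>80)].mean())
t=P[near(572,2,57)&(z>50)&(z<70)];A=np.c_[t[:,:2]-[572,2],np.ones(len(t))];print('lid plane',np.linalg.lstsq(A,t[:,2],rcond=None)[0].round(3))
print('shaker',circ(rp(cont(near(632,97,50)&(z>84)),91)),'top z',np.percentile(z[near(632,97,30)],98))
E
```

```text
clk 36.62 pos [403.1 402.9 205. ] jaw yaw -169.9 tilt 0.09 w 25.2 F [0.7 0.7 0.2] -> [ 1.358 -0.007  0.704]
-130 103 lat -35.0 -0.2 35.0 h 7.2 s -130.0 -115.2
-115 105 lat -34.0 -0.1 35.0 h 1.5 s -115.0 -100.0
-100 105 lat -35.0 -1.1 35.0 h 0.6 s -100.0 -85.0
-85 102 lat -35.0 -0.5 34.0 h 1.3 s -84.9 -70.2
-70 104 lat -35.0 0.1 35.0 h 1.7 s -70.0 -55.1
-55 107 lat -34.0 1.1 35.0 h 1.8 s -55.0 -40.0
-40 102 lat -35.0 1.2 35.0 h 1.0 s -39.7 -25.1
-25 102 lat -34.0 1.2 34.0 h 0.5 s -24.9 -10.0
-10 92 lat -35.0 3.6 35.0 h 0.4 s -9.7 4.9
5 92 lat -35.0 2.8 34.0 h 0.8 s 5.0 19.9
20 100 lat -34.0 1.8 35.0 h 0.9 s 20.1 34.7
35 108 lat -35.0 0.7 35.0 h 2.6 s 35.1 50.0
50 103 lat -35.0 0.0 35.0 h 2.9 s 50.2 64.9
65 105 lat -35.0 -1.9 35.0 h 2.3 s 65.0 79.9
80 104 lat -35.0 0.5 35.0 h 4.1 s 80.1 94.8
95 104 lat -35.0 -1.0 34.0 h 1.0 s 95.1 109.8
110 107 lat -34.0 0.1 34.0 h 6.7 s 110.0 124.8
125 36 lat -33.0 -0.9 35.0 h 7.1 s 125.1 130.0
small [539.93705864 167.08987123  48.49915428]
lid [569.63604883   3.65920865  58.65479159] z knob 92.69523052404537
lid plane [-7.0000e-03  5.0000e-03  5.8429e+01]
shaker [627.40533399  96.44435959  15.44323184] top z 96.53174672729475
```

View pics/s27c.png

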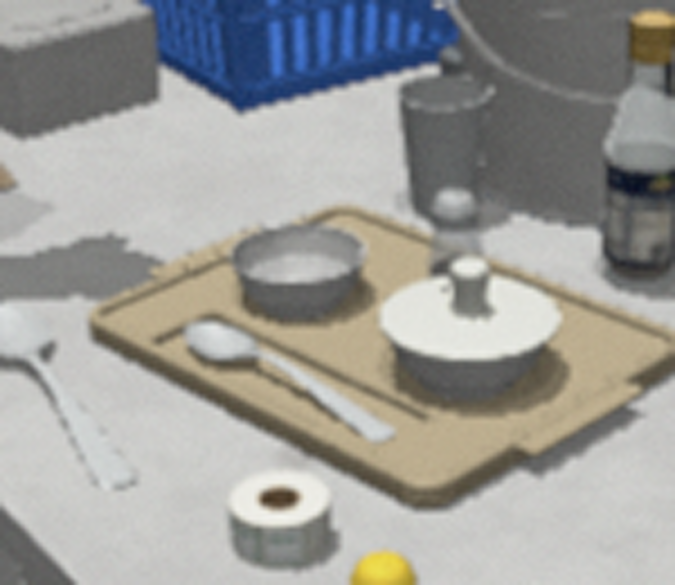

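View pics/t27c.png

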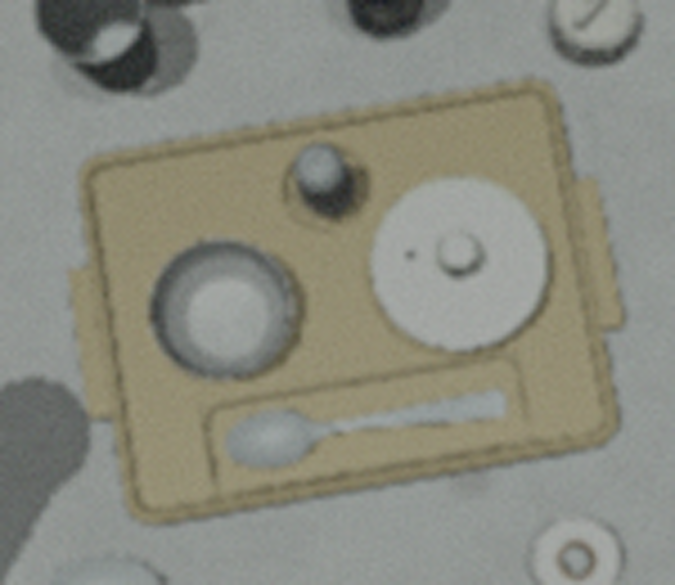

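```bash
python3 -c "
from bench import *
print(job_done(), read_state()['clock'])"
```

```text
the job is handed in; nothing more can be done
the job is handed in; nothing more can be done
```

The tray is laid and handed in at about 37 s, in the order asked: small bowl, large bowl, lid, shaker, spoon. The forces reported at the end of each move stayed under 10 N.

Last checks, from both cameras with the arm clear:
- **Small bowl:** in the left hollow, about 3 mm off centre where it has 11 mm of play. Its rim was level when last checked, right after placing.
- **Large bowl and lid:** the bowl is in the right hollow. The lid is flat to under 0.5°, and its knob rose 46.6 mm from where it lay on the table (46 mm expected when seated).
- **Shaker:** upright in the back hollow, about 5 mm off centre where it has 8 mm of play. Its top stands at 96.5 mm (97 mm expected), so it is down on the floor.
- **Spoon:** lying inside the trough with the bowl end to the left. I judged this from the pictures, because the height profile there mixed spoon and tray and gave no clean reading.

**Disagreements:** the two cameras differed by 3 to 6 mm on bowl centres, and rim heights read 2 to 4 mm low. I averaged the two views. Both bowls tipped about 17° in the grip as their sloping walls aligned with the pads, so I set each down on its foot edge and it settled flat on release.

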